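# Lock the beam of a bench lever tester with its ball-lock pin

### The arm

A 6-joint arm with a two-finger parallel gripper is mounted at the origin on the work surface. World frame = base frame: x ahead of the robot, y to its left, z up, the work surface at z = 0. Lengths are in mm, angles in degrees, forces in N, time in s.
With the tool pointing down it reaches from about 350 to 850 mm from the base axis. Payload 8.1 kg.
Tool frame: the origin (TCP) lies midway between the tips of the shut fingers; the grasp point (between the pads) lies 19 mm behind it; z points along the fingers, y is the line along which they close (so a half turn about z gives the same grasp; the last joint's range is limited). The gripper opens to 85 mm and grips with 20 to 120 N. Pads are 22 mm wide; open, the fingers measure 114 mm over their backs; the gripper's body (76 mm by 85 mm) begins 54 mm behind the grasp point. The pads swing forward as they close: fully open they stand 13 mm farther back than shut.
Start: joints at [-75.424, 7.471, 85.268, -0, 87.261, -4.893], TCP at [199.999, -565.69, 200.192] pointing down, gripper open.
Joint ranges: [-169.43, 169.43], [-51.17, 129.36], [1.28, 143.12], [-76.62, 256.62], [0, 156.53], [-152.29, 152.29]. Speed limits (degrees/s): [136.94, 136.94, 159.86, 180, 180, 180].

### API

Orientations are given as [roll, pitch, yaw] about the fixed x, y, z axes, in that order (R = Rz(yaw) Ry(pitch) Rx(roll)).
In Python, from bench import r gives the robot as it stands.
- The arm moves only by the tool send_rows, never from a script. Its argument "increments" is a list of rows, each a list of 6 numbers: the shift along the tool's x, y, z in mm, then the turn, a rotation vector about the tool's x, y, z in rad. A call has 1 to 5 rows; each row shifts and turns the commanded pose from where the row before left it, along the tool's axes as they then stand; what a row does not reach is not made up. A row lasts 1/8 s, in which the tool goes at most 62.5 mm and 10.7 degrees, less where a joint would pass 70% of its speed; a pose out of reach is approached as far as the arm can. A call is refused whole if a number of a shift passes 62.5 or a number of a turn 0.188, either way. A call with a gripper value outside its range is refused whole. "grip" is the closure, from -1 (fully open) to 1 (shut), set as the call begins (left out, the last holds). The fingers move at their own pace and stop on an object; "grip_force" is the grip in N (left out, the last holds). Time passes only in rows, so rows that do not move let the fingers close. It gives the time, the measured TCP pose, the force, the opening and the grip force at its end, in the units of the state.
- r.sense(): the state, without advancing time (a new reading comes with each control period).
- r.snapshot(name): name is "scene" or "top"; returns a dict with "img" (420x560x3 uint8, blue, green, red), "z_map" (420x560 float32, mm along the optical axis (not along the pixel's ray), 0 where there is no reading), "fx", "fy", "cx", "cy" (pixels), "view" (4x4, takes a point from world to camera coordinates). Camera axes: x right, y down, z forward; pixel columns grow to the right and rows downward; lengths in mm; the calibration is good to about 2 mm. A picture is of the moment at which its call begins.
- r.hand_in(): hands the job in; it is judged then, once.
The state is a dict: "time": time; "joint_pos": joint angles; "qd": joint speeds; "joint_efforts": joint torques, N m; "tool_pos": TCP position; "tcp_rot": TCP orientation; "ft_force": force on the tool from outside, world axes, zero at the start; "wrist_torque": the same for the moment, N m; "finger_gap": finger opening in mm; "grip_force": force on a finger pad.
Only numpy, scipy, OpenCV 4.12 (cv2) and the standard library are available. Lean on these libraries where they do the work, as an engineer would, in place of code of your own. Each camera call takes 0.05 s, during which the arm holds its last target. There are 200 camera calls.

### The job

The raised beam of the lever tester has to be locked before the specimen is changed: lower it gently onto its rest by the black knob at its end. Then take the ball-lock pin from its rest, hold its thumb button in while you push it through the fork and the beam until its collar is home against the fork, and let go so that the button springs back out and the pin is locked. Do not force anything, and leave the other things on the bench where they are.

Things in the scene. Friction and masses are not known exactly. Their poses are not given: they have to be found in the camera images.
- tester: Bench lever tester, base plate 400 x 140 mm, 24 mm high, fixed to the bench. Origin on the bench below the nominal fork; x along the beam from the knob to the pivot, y across it, z up. On it a frame with lock post and fork, and the pivot column 160 mm behind. The frame is bolted in slots: it and all it carries may sit up to 10 mm off in x and 12 mm in y (not in z, not turned). It does not give.
- fork (a point): Nominal centre of the lock fork (fixed to the base plate: the real one is up to 10 mm off in x and 12 mm in y), on its holes' axis, 160 mm above the bench; axes as the tester's, the holes run along y. Two steel cheeks, 40 mm wide in x, 10 mm thick: outer faces at y = +18 and -18 mm, inner +8 and -8, tops 16 mm above the axis. Holes 11.4 mm in diameter. The pin may go in from either side.
- beam (a joint): Beam angle about its pivot, rad. 0: level, hole in line with the fork's; positive: knob end raised (at first 0.09 to 0.16). On its rest -0.0075, the hole 1.2 mm low: the pin's nose cone lifts it into line. Balanced, stiff pivot (0.4 N m): it stays put. Blade 12 mm thick, 26 mm high, hole as the fork's. Knob: black, flat-topped, 40 mm in diameter, 75 mm from the hole, top 33 mm above the beam's axis.
- pin: Ball-lock pin, 0.11 kg, lying level in its rest, nose along its own -y. Origin on its axis at the front face of its collar, which must come home against the fork's cheek. Along its y, mm: nose cone 10 to 7.2 mm thick, -46 to -51; shank 10 mm thick, 0 to -46; collar 20 mm thick, 0 to 4; neck 15 mm thick, 4 to 28; head 28 to 42; then the button. It may roll about y.
- pin_head (a point): Centre of the pin's round black head, a disc 44 mm in diameter, 14 mm thick along y, 35 mm behind the collar's front face; axes as the pin's; 42 mm above the bench at first. Squeezed lengthwise, one fingertip on the button and the other on the head's front face just above the neck (24 mm free to the collar), it holds pin and button together.
- pin_mid (a point): Point on the pin's axis 18 mm ahead of the collar's front face; with the pin home it lies at the real centre of the fork.
- pin_nose (a point): Tip of the pin's nose, 51 mm ahead of the collar's front face. Two locking balls sit in the shank 10 mm behind it and stand out 2.2 mm on either side while the button is out; then the pin can be neither pushed in nor pulled out.
- button (a joint): Travel of the thumb button, m: steel disc 26 mm in diameter in the middle of the head's back. 0: out, 6 mm proud of the head, balls out. 0.005: in, 1 mm proud, balls drawn in. Spring 3 N, fully in 8 N. With the balls inside a hole it stays in; it springs out once they are past the far cheek, which needs the collar within 2 mm of the near cheek.
- pin_rest: Grey plastic pin rest fixed to the bench: base 60 x 85 x 8 mm and two V-notched uprights, 10 mm thick and 40 mm high, under the pin's neck (y = 14 to 24 mm) and under its shank (y = -37 to -27 mm). Origin on the bench below the middle of the pin's collar face; axes as the pin's as it first lies. The uprights' tops are 2 mm below the pin's axis.
- weight_big: Slotted steel weight 76 mm in diameter, 22 mm high; origin centre of underside. Leave it alone.
- weight_small: Slotted steel weight 56 mm in diameter, 16 mm high; origin centre of underside. Leave it alone.
- bottle: Blue plastic bottle 60 mm in diameter, 125 mm high; origin centre of underside. Leave it alone.
- wrench: Steel wrench 160 mm long, lying. Leave it alone.
- clevis_pin: Plain headed steel pin 10 mm in diameter, 66 mm long, without a button, lying. Leave it alone.
- notebook: Grey notebook 150 x 210 x 14 mm. Leave it alone.
- beaker: White plastic beaker 60 mm in diameter, 75 mm high. Leave it alone.
- tray: Steel tray 85 x 120 x 30 mm with flat specimens, fixed. It and the pin rest may stand either way round, left or right of the tester.
Things that resemble listed ones, but are neither listed nor needed, are in the scene too. Leave any orange look-alike of the pin alone.

How it is judged:
By the outcome, as a careful person would: the job done as asked, in the order asked, and still so for the second after the job is handed in, with the robot touching nothing.
It also fails if it takes over 72 s, if anything falls off the work surface, if the arm or the gripper's body presses on something with over 40 N, if the wrist force passes 120 N, or if a joint passes its speed limit or range.

## Working session

There is one attempt and no reset: what is moved stays moved. The work goes in short steps, Python scripts to look and compute and a tool call to move; the robot and the scene stay as the last step left them, time stands still between calls to the robot, and variables do not carry over. Pictures are saved under pics/ and viewed, at most 10 in all, crops included, and the job is handed in when it is done.

Besides the shell and the picture viewer there is one more tool, called by a JSON object that holds its "op" and its "data". send_rows: Moves the arm, as the interface text tells. Its arguments: {"type":"object","properties":{"increments":{"type":"array"},"grip":{"type":"number"},"grip_force":{"type":"number"}},"required":["increments"]}

```bash
ls; mkdir -p pics; cat > h.py <<'E'
import numpy as np, cv2
from bench import r
def pts(s):
    z=s["z_map"]; v,u=np.indices(z.shape)
    P=np.stack([(u-s["cx"])/s["fx"]*z,(v-s["cy"])/s["fy"]*z,z,np.ones_like(z)],-1)
    return (P@np.linalg.inv(s["view"]).T)[...,:3]
def proj(s,p):
    c=s["view"]@np.append(p,1); return c[0]/c[2]*s["fx"]+s["cx"],c[1]/c[2]*s["fy"]+s["cy"]
def ray(s,u,v,z):
    iv=np.linalg.inv(s["view"]); d=iv[:3,:3]@np.array([(u-s["cx"])/s["fx"],(v-s["cy"])/s["fy"],1]); o=iv[:3,3]
    return o+d*(z-o[2])/d[2]
E
python3 - <<'E'
from h import *
print(r.sense())
for n in("scene","top"):
    s=r.snapshot(n); cv2.imwrite(f"pics/{n}0.png",s["img"]); print(n,s["fx"],s["cx"],s["cy"],np.linalg.inv(s["view"]).round(3).tolist(),(s["z_map"]>0).mean())
    np.savez(f"{n}0.npz",**s)
E
```

```text
pics
{'time': 0.0, 'joint_pos': array([-7.54250215e+01,  7.51496521e+00,  8.53307112e+01, -8.12131649e-04,
        8.72608525e+01, -4.89507068e+00]), 'qd': array([-0.0986393 ,  0.08485166,  0.02780168, -0.01379125,  0.04707961,
       -0.04328235]), 'joint_efforts': array([-1.17584143e-03, -5.69377434e+01, -5.00565755e+01, -3.09770394e-04,
        1.44700654e-02,  1.03114125e-06]), 'tool_pos': array([ 199.82936175, -565.09492903,  199.13224679]), 'tcp_rot': array([-1.79893790e+02, -8.28206488e-03,  1.94700811e+01]), 'ft_force': array([-0.5241101 , -0.06299124, -0.00958893]), 'wrist_torque': array([-0.02082603, -0.02690487,  0.03802084]), 'grip_force': 0.0, 'finger_gap': 85.42776455947536}
scene 410.6523406319549 277.37386449998365 210.8303529489367 [[-0.784, 0.345, -0.516, 1157.887], [0.621, 0.436, -0.652, 866.841], [0.0, -0.832, -0.555, 794.951], [0.0, 0.0, 0.0, 1.0]] 0.9804804421768708
top 533.6003111812925 275.5076230942533 206.006081267531 [[-0.017, -0.991, 0.132, 324.959], [-1.0, 0.017, 0.0, 28.804], [-0.003, -0.132, -0.991, 1574.221], [0.0, 0.0, 0.0, 1.0]] 0.9960544217687075
```

View pics/scene0.png

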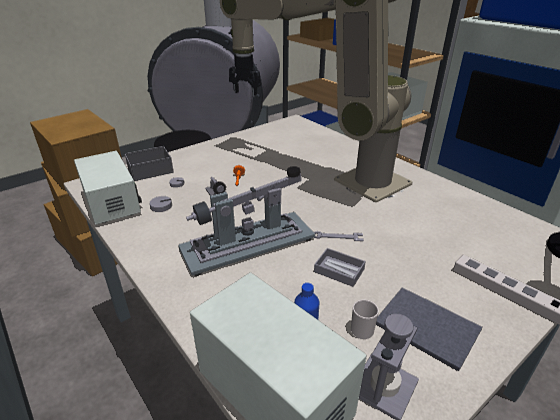

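View pics/top0.png

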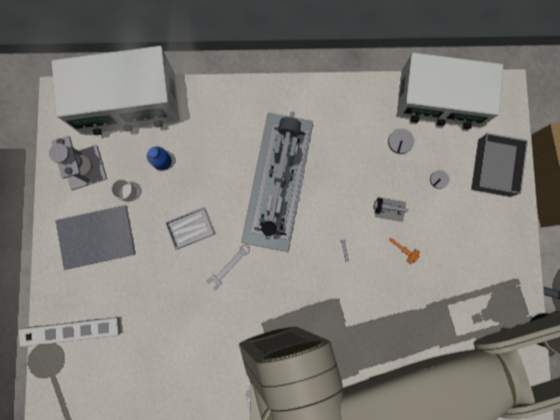

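The top view shows the tester (knob around 270,228; pivot end around 289,125), the pin in its rest with its black head at (378,206) and nose to the right (405,211), and the orange look-alike at (405,250). Next I'll measure with depth.

```bash
python3 - <<'E'
from h import *
s=dict(np.load("top0.npz")); P=pts(s); img=s["img"]
np.set_printoptions(precision=1,suppress=True)
c=np.concatenate([cv2.resize(img[100:260,235:325],None,fx=4,fy=3.7,interpolation=2)[:590],cv2.resize(img[190:230,360:415],None,fx=7,fy=7,interpolation=2)[:280].copy() if 0 else np.zeros((590,1,3),np.uint8)],1)
d=cv2.resize(img[185:230,358:418],None,fx=7,fy=7,interpolation=2); c2=np.zeros((590,790,3),np.uint8); c2[:,:361]=c[:590]; c2[:d.shape[0],365:365+d.shape[1]]=d
cv2.imwrite("pics/c.png",c2)
# base plate
Z=P[...,2]
m=((abs(Z-24)<6)).astype(np.uint8); m[:,:230]=0;m[:,330:]=0;m[:100]=0;m[255:]=0
q=P[m>0][:,:2].astype(np.float32); print("base",cv2.minAreaRect(q),len(q))
# knob: dark & high
g=img.max(2)
for nm,(r0,r1,c0,c1),zlo in(("knob",(205,245,255,290),165),("head",(190,225,365,415),42)):
    sub=P[r0:r1,c0:c1]; k=(sub[...,2]>zlo); print(nm,k.sum(),sub[k].mean(0),sub[k].min(0),sub[k].max(0))
print("rest Z map\n",Z[194:224:1,368:410].round(0).astype(int))
E
```

```text
base ((606.3651123046875, 22.205833435058594), (140.99935913085938, 400.2812805175781), 77.98924255371094) 2164
knob 361 [462.5  43.7 237.7] [325.   17.3 170. ] [ 514.6   67.2 1574.2]
head 214 [ 512.7 -273.8  116.5] [ 325.  -353.3   42. ] [ 546.8   28.8 1574.2]
rest Z map
 [[ 2  5  1 ... -2  0  4]
 [-3 -3  0 ...  0 -5 -3]
 [ 5 -4  1 ...  1 -6 -2]
 ...
 [ 0 -2 -5 ...  1  4 -3]
 [-2 -4  0 ... -6  4 -4]
 [-4 -6  4 ...  4 -5  5]]
```

View pics/c.png

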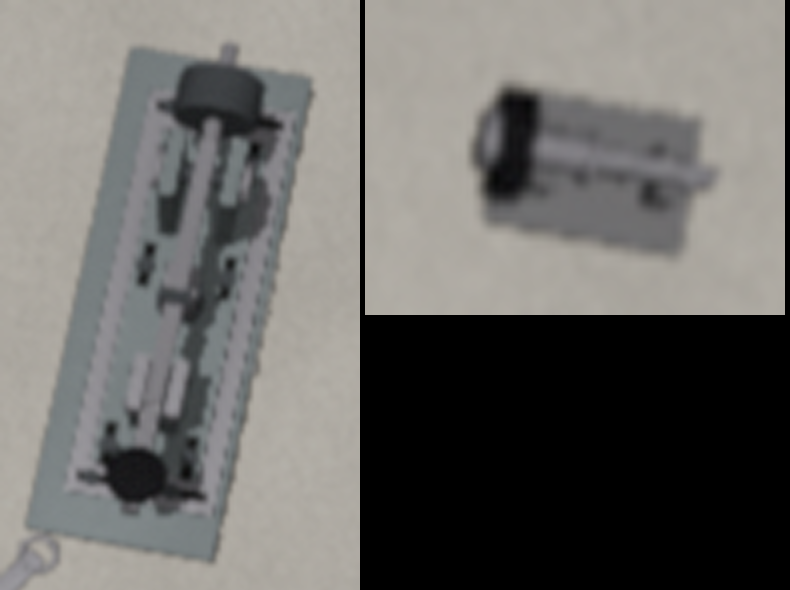

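```bash
python3 - <<'E'
from h import *
np.set_printoptions(precision=1,suppress=True)
for n in("top","scene"):
    s=dict(np.load(n+"0.npz")); P=pts(s); img=s["img"].astype(int); g=img.max(2); Z=P[...,2]; ok=s["z_map"]>0
    X,Y=P[...,0],P[...,1]
    print(n)
    m=ok&(abs(Z-24)<7)&(abs(X-606)<230)&(abs(Y-22)<120); q=P[m][:,:2].astype(np.float32)
    if n=="top": print("base",cv2.minAreaRect(q))
    m=ok&(Z>190)&(Z<245)&(abs(X-440)<50)&(abs(Y-55)<50)&(g<60); print("knob",m.sum(),P[m].mean(0),np.percentile(P[m],[2,50,98],axis=0))
    if n=="top":
      cc=np.argwhere(m).mean(0); print("knob ray",cc[::-1],ray(s,cc[1],cc[0],222))
    m=ok&(abs(Z-8)<7)&(X>440)&(X<600)&(Y<-180)&(Y>-320)&(g<140); q=P[m]; print("rest",m.sum(),cv2.minAreaRect(q[:,:2].astype(np.float32)))
    m=ok&(Z>20)&(Z<75)&(abs(X-510)<60)&(Y<-180)&(Y>-320)&(g<50); print("head",m.sum(),P[m].mean(0),np.percentile(P[m],[2,50,98],axis=0))
    m=ok&(Z>30)&(Z<75)&(abs(X-510)<60)&(Y<-180)&(Y>-320); q=P[m]; print("pin",m.sum(),cv2.minAreaRect(q[:,:2].astype(np.float32)))
# cheeks in top: bright pixels
s=dict(np.load("top0.npz")); P=pts(s); img=s["img"]; g=cv2.cvtColor(img,6)
m=((g>125)&(P[...,2]>150)&(P[...,2]<200)).astype(np.uint8); m[:,:255]=0;m[:,300:]=0;m[:185]=0;m[225:]=0
k,l,st,ce=cv2.connectedComponentsWithStats(m,connectivity=4)
for i in range(1,k):
    if st[i][4]>10:
        print(st[i],ce[i],P[l==i][:,2].mean(),ray(s,*ce[i],176), cv2.minAreaRect(np.argwhere(l==i)[:,::-1].astype(np.float32)))
print(g[192:216,262:287])
E
```

```text
top
base ((606.458251953125, 22.251373291015625), (141.1299591064453, 400.7876281738281), 78.03729248046875)
knob 181 [448.9  47.4 221.8] [[431.3  30.4 214.1]
 [448.7  46.9 221.8]
 [465.7  64.5 227.7]]
knob ray [268.7 228. ] [448.8  47.4 222. ]
rest 178 ((520.9240112304688, -289.95513916015625), (69.99397277832031, 59.32095718383789), 0.2979556620121002)
head 68 [ 523.  -266.8   59.2] [[ 505.1 -275.8   47.4]
 [ 521.6 -266.6   60.7]
 [ 541.9 -259.    69.1]]
pin 208 ((516.4077758789062, -283.57171630859375), (65.31952667236328, 45.149993896484375), 58.85114288330078)
scene
knob 132 [453.5  52.7 216.3] [[434.   32.1 197.7]
 [454.5  53.9 219.2]
 [469.   67.4 224.1]]
rest 30 ((509.2882080078125, -252.76507568359375), (47.506797790527344, 149.6824493408203), 18.115083694458008)
head 70 [ 532.3 -265.8   45.8] [[ 510.7 -279.4   22.8]
 [ 535.6 -265.4   48.6]
 [ 547.6 -255.3   63.4]]
pin 123 ((530.7261962890625, -283.7821350097656), (43.734344482421875, 66.71839141845703), 7.316607475280762)
[267 185  12  25  88] [272.  197.4] 182.17408206108047 [534.3  38.1 176. ] ((272.0982666015625, 196.907
[... 2245 characters left out ...]
03 110 118 124 124  96 123 143 147 135
   88  63  67  66  67  68  89]
 [126 126 126 118 101 102 108 110 105 119 126 130 128  98 127 143 144 129
   79  60  66  66  66  77 104]
 [126 126 127 121  98  74  65  83 115 125 127 127 117  91 114 132 133 117
   71  59  66  68  67  82 118]
 [124 125 125 124 108  70  47  76 123 128 127 123 101  71  82 101 103  92
   62  60  67  65  65  84 120]
 [104 107 116 124 118  75  43  75 120 127 126 121  86  53  52  62  63  60
   58  64  66  65  64  82 117]
 [ 65  71  96 122 119  82  57  82 120 127 128 121  77  44  43  45  42  49
   61  66  67  67  72  89 115]
 [ 35  48  92 121 121  99  89  99 121 127 128 123  76  41  41  40  41  50
   63  68  75  82  98 108 117]]
```

```bash
python3 - <<'E'
from h import *
np.set_printoptions(precision=1,suppress=True)
s=dict(np.load("top0.npz")); P=pts(s); img=s["img"]; g=cv2.cvtColor(img,6)
m=(g>131).astype(np.uint8); m[:,:264]=0;m[:,284:]=0;m[:194]=0;m[213:]=0
k,l,st,ce=cv2.connectedComponentsWithStats(m,connectivity=4)
for i in range(1,k):
    if st[i][4]>10: 
        R=cv2.minAreaRect(np.argwhere(l==i)[:,::-1].astype(np.float32)); print(st[i],ce[i],ray(s,*ce[i],176),ray(s,*R[0],176),R)
m=((g<135)&(P[...,2]<75)).astype(np.uint8); m[:190]=0;m[226:]=0;m[:,:366]=0;m[:,416:]=0
k,l,st,ce=cv2.connectedComponentsWithStats(m); i=1+np.argmax(st[1:,4])
R=cv2.minAreaRect(np.argwhere(l==i)[:,::-1].astype(np.float32)); print("rest",st[i],R)
m=(g<45).astype(np.uint8); m[:190]=0;m[226:]=0;m[:,:366]=0;m[:,386:]=0
q=np.argwhere(m)[:,::-1].astype(np.float32);R=cv2.minAreaRect(q);print("head",R,ray(s,*R[0],58))
print(g[194:224,366:408])
E
```

```text
[267 195   5  15  49] [268.9 201.5] [523.5  46.6 176. ] [522.4  46.9 176. ] ((268.7702941894531, 201.87838745117188), (3.452378749847412, 14.302711486816406), 9.462321281433105)
[277 197   5  15  37] [278.6 204.4] [515.4  20.8 176. ] [516.   20.8 176. ] ((278.673095703125, 204.13461303710938), (2.5495097637176514, 14.120361328125), 11.309932708740234)
rest [373 197  35  25 621] ((389.829345703125, 208.8960723876953), (34.52218246459961, 20.067771911621094), 10.784297943115234)
head ((379.076904296875, 205.61538696289062), (4.706787109375, 13.728129386901855), 11.309932708740234) [ 522.9 -267.5   58. ]
[[166 167 168 ... 167 168 169]
 [166 167 168 ... 166 166 168]
 [166 167 168 ... 164 165 165]
 ...
 [169 169 170 ... 166 166 166]
 [168 169 171 ... 166 165 165]
 [168 168 171 ... 166 166 166]]
```

{"op": "send_rows", "data": {"increments": [[29, -33, -5, 0, 0, 0], [29, -33, -5, 0, 0, 0], [29, -33, -5, 0, 0, 0], [29, -33, -5, 0, 0, 0], [29, -33, -5, 0, 0, 0]], "grip": 1}}

```text
time: 0.72
tool_pos: [281.9, -360.2, 224.9]
tcp_rot: [-180.0, 0.0, 19.5]
ft_force: [0.7, 0.7, 0.7]
finger_gap: -0.2
grip_force: 0.0
```

{"op": "send_rows", "data": {"increments": [[29, -33, -5, 0, 0, 0], [29, -33, -5, 0, 0, 0], [29, -33, -5, 0, 0, 0], [29, -33, -5, 0, 0, 0], [29, -33, -5, 0, 0, 0]]}}

```text
time: 1.35
tool_pos: [363.6, -156.5, 250.1]
tcp_rot: [-180.0, 0.0, 19.5]
ft_force: [1.6, 0.4, 0.2]
finger_gap: 0.1
grip_force: 0.0
```

{"op": "send_rows", "data": {"increments": [[29, -33, 0, 0, 0, 0], [29, -33, 0, 0, 0, 0], [29, -33, 0, 0, 0, 0], [29, -33, 0, 0, 0, 0], [29, -33, 0, 0, 0, 0]]}}

```text
time: 1.98
tool_pos: [445.3, 47.5, 249.9]
tcp_rot: [-180.0, 0.0, 19.5]
ft_force: [-0.5, -1.7, -0.4]
finger_gap: 0.1
grip_force: 0.0
```

{"op": "send_rows", "data": {"increments": [[0, 0, 0, 0, 0, 0.11], [0, 0, 0, 0, 0, 0.11], [0, 0, 0, 0, 0, 0.11], [0, 0, 0, 0, 0, 0.11], [0, 0, 0, 0, 0, 0.11]]}}

```text
time: 2.6
tool_pos: [444.8, 46.0, 249.7]
tcp_rot: [180.0, 0.0, -12.2]
ft_force: [-0.4, 0.3, -0.2]
finger_gap: -0.1
grip_force: 0.0
```

```bash
cat >> h.py <<'E'
from scipy.spatial.transform import Rotation as Ro
def togo(p,rpy):
    S=r.sense(); R=Ro.from_euler('xyz',S["tcp_rot"],degrees=True); T=Ro.from_euler('xyz',rpy,degrees=True)
    print("t",round(S["time"],2),"pos",S["tool_pos"].round(1),"rpy",S["tcp_rot"].round(2),"F",S["ft_force"].round(1),"gap",round(S["finger_gap"],1),"gf",round(S["grip_force"],1))
    print("shift",R.inv().apply(np.array(p)-S["tool_pos"]).round(1),"turn",(R.inv()*T).as_rotvec().round(4))
E
python3 -c "
from h import *
togo([449,47.4,240],[180,0,-12])"
```

```text
t 2.6 pos [444.8  46.  249.7] rpy [ 1.7999e+02  5.0000e-02 -1.2250e+01] F [-0.4  0.3 -0.2] gap -0.1 gf 0.0
shift [ 3.8 -2.2  9.7] turn [ 0.0002  0.0009 -0.0044]
```

{"op": "send_rows", "data": {"increments": [[1, -2, 8, 0, 0, 0], [0, 0, 8, 0, 0, 0], [0, 0, 4, 0, 0, 0], [0, 0, 2, 0, 0, 0], [0, 0, 2, 0, 0, 0]]}}

```text
time: 3.22
tool_pos: [446.6, 47.7, 226.2]
tcp_rot: [-180.0, -0.0, -12.0]
ft_force: [0.2, -0.4, 0.1]
finger_gap: 0.0
grip_force: 0.0
```

{"op": "send_rows", "data": {"increments": [[0, 0, 2, 0, 0, 0], [0, 0, 2, 0, 0, 0], [0, 0, 2, 0, 0, 0], [0, 0, 2, 0, 0, 0], [0, 0, 2, 0, 0, 0]]}}

```text
time: 3.85
tool_pos: [446.5, 47.7, 216.0]
tcp_rot: [180.0, 0.0, -12.0]
ft_force: [-0.1, 0.2, -0.4]
finger_gap: -0.0
grip_force: 0.0
```

{"op": "send_rows", "data": {"increments": [[0, 0, 2, 0, 0, 0], [0, 0, 2, 0, 0, 0], [0, 0, 2, 0, 0, 0], [0, 0, 2, 0, 0, 0], [0, 0, 2, 0, 0, 0]]}}

```text
time: 4.47
tool_pos: [446.5, 47.7, 206.1]
tcp_rot: [180.0, -0.0, -12.0]
ft_force: [0.2, -0.1, 0.5]
finger_gap: -0.2
grip_force: 0.0
```

{"op": "send_rows", "data": {"increments": [[0, 0, 2, 0, 0, 0], [0, 0, 2, 0, 0, 0], [0, 0, 1, 0, 0, 0], [0, 0, 1, 0, 0, 0], [0, 0, 1, 0, 0, 0]]}}

```text
time: 5.1
tool_pos: [446.6, 47.7, 199.2]
tcp_rot: [-180.0, -0.0, -12.0]
ft_force: [-0.7, -0.9, -0.3]
finger_gap: 0.4
grip_force: 0.0
```

{"op": "send_rows", "data": {"increments": [[0, 0, 1, 0, 0, 0], [0, 0, 1, 0, 0, 0], [0, 0, 1, 0, 0, 0], [0, 0, 1, 0, 0, 0], [0, 0, 1, 0, 0, 0]]}}

```text
time: 5.72
tool_pos: [446.6, 47.7, 194.2]
tcp_rot: [-180.0, -0.0, -12.0]
ft_force: [0.9, 0.4, 0.5]
finger_gap: 0.4
grip_force: 0.0
```

{"op": "send_rows", "data": {"increments": [[0, 0, 1, 0, 0, 0], [0, 0, 0.5, 0, 0, 0], [0, 0, 0.5, 0, 0, 0], [0, 0, 0.5, 0, 0, 0], [0, 0, 0, 0, 0, 0]]}}

```text
time: 6.35
tool_pos: [446.5, 47.8, 191.8]
tcp_rot: [-180.0, -0.0, -12.0]
ft_force: [-1.0, 0.2, 1.1]
finger_gap: -0.1
grip_force: 0.8
```

```bash
python3 -c "
from h import *
togo([449,47.4,190],[180,0,-12])
s=r.snapshot('scene');cv2.imwrite('pics/s1.png',cv2.resize(s['img'][130:290,160:360],None,fx=3.5,fy=3.5,interpolation=2))"
```

```text
t 6.35 pos [446.5  47.8 191.8] rpy [-180.     -0.    -12.04] F [-1.   0.2  1.1] gap -0.1 gf 0.8
shift [ 2.5 -0.2  1.8] turn [-0.     -0.     -0.0007]
```

View pics/s1.png

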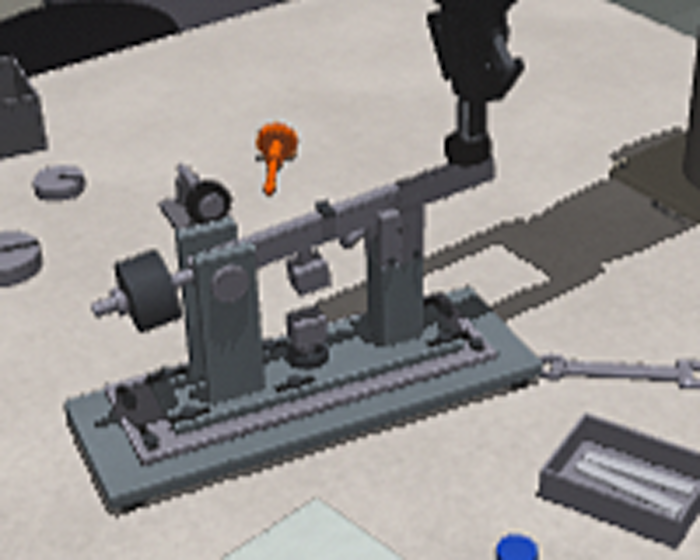

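The closed fingers sit on the black knob (crop around 468,150) and the beam is close to level. I'll continue gently until the rest takes the load.

{"op": "send_rows", "data": {"increments": [[0, 0, 0.3, 0, 0, 0], [0, 0, 0.3, 0, 0, 0], [0, 0, 0.3, 0, 0, 0], [0, 0, 0, 0, 0, 0]]}}

```text
time: 6.9
tool_pos: [446.5, 47.8, 190.8]
tcp_rot: [-180.0, 0.0, -12.0]
ft_force: [-1.1, 0.6, 2.2]
finger_gap: 0.1
grip_force: 0.7
```

{"op": "send_rows", "data": {"increments": [[0, 0, 0.3, 0, 0, 0], [0, 0, 0.3, 0, 0, 0], [0, 0, 0, 0, 0, 0]]}}

```text
time: 7.28
tool_pos: [446.5, 47.7, 190.1]
tcp_rot: [180.0, 0.0, -12.0]
ft_force: [-1.8, 0.4, 1.2]
finger_gap: 0.1
grip_force: 0.7
```

{"op": "send_rows", "data": {"increments": [[0, 0, 0.5, 0, 0, 0], [0, 0, 0.5, 0, 0, 0], [0, 0, 0, 0, 0, 0]]}}

```text
time: 7.65
tool_pos: [446.5, 47.7, 189.1]
tcp_rot: [180.0, 0.0, -12.0]
ft_force: [-0.5, -0.3, 1.4]
finger_gap: -0.2
grip_force: 0.5
```

```bash
python3 -c "
from h import *
for i in range(4):
  r.snapshot('top'); togo([449,47.4,190],[180,0,-12])"
```

```text
t 7.7 pos [446.5  47.7 189.1] rpy [180.     0.   -12.04] F [-1.  -0.2  1.3] gap 0.0 gf 0.5
shift [ 2.5 -0.2 -0.9] turn [ 0.      0.     -0.0008]
t 7.75 pos [446.5  47.7 189.1] rpy [180.     0.   -12.04] F [-0.9  0.3  0.4] gap -0.2 gf 0.5
shift [ 2.5 -0.2 -0.9] turn [ 0.      0.     -0.0008]
t 7.8 pos [446.5  47.7 189.1] rpy [180.    -0.   -12.05] F [-0.7  1.3  1.7] gap 0.1 gf 0.4
shift [ 2.5 -0.2 -0.9] turn [ 0.     -0.     -0.0008]
t 7.85 pos [446.6  47.7 189.1] rpy [-180.      0.    -12.04] F [0.3 0.1 1.6] gap -0.2 gf 0.4
shift [ 2.5 -0.2 -0.9] turn [-0.      0.     -0.0007]
```

{"op": "send_rows", "data": {"increments": [[0, 0, 0.4, 0, 0, 0], [0, 0, 0.4, 0, 0, 0], [0, 0, 0, 0, 0, 0]]}}

```text
time: 8.22
tool_pos: [446.5, 47.8, 188.4]
tcp_rot: [-180.0, 0.0, -12.0]
ft_force: [0.4, 0.1, 1.8]
finger_gap: 0.0
grip_force: 0.7
```

{"op": "send_rows", "data": {"increments": [[0, 0, 0.4, 0, 0, 0], [0, 0, 0.4, 0, 0, 0], [0, 0, 0, 0, 0, 0]]}}

```text
time: 8.6
tool_pos: [446.5, 47.7, 187.5]
tcp_rot: [180.0, 0.0, -12.0]
ft_force: [-0.8, 0.2, 1.1]
finger_gap: -0.0
grip_force: 0.6
```

```bash
python3 -c "
from h import *
s=r.snapshot('top');P=pts(s);np.savez('top1.npz',**s)
s2=r.snapshot('scene');np.savez('scene1.npz',**s2);cv2.imwrite('pics/s2.png',np.hstack([cv2.resize(s2['img'][170:250,190:310],(600,400),interpolation=2)]))
togo([449,47.4,190],[180,0,-12])"
```

```text
t 8.7 pos [446.5  47.7 187.5] rpy [180.     0.   -12.04] F [-1.1  0.4  1.3] gap 0.0 gf 0.6
shift [ 2.5 -0.2 -2.5] turn [ 0.      0.     -0.0007]
```

View pics/s2.png

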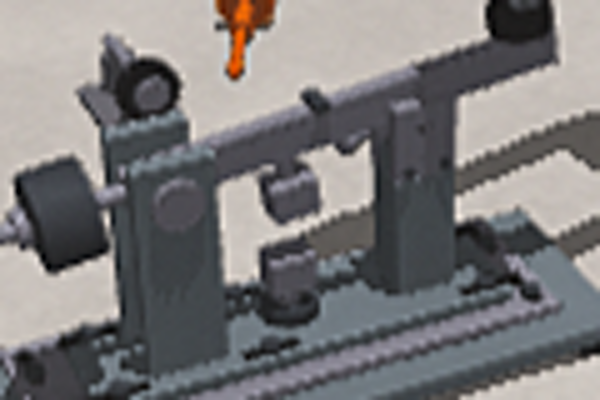

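```bash
python3 - <<'E'
from h import *
np.set_printoptions(precision=1,suppress=True)
for n in ("0","1"):
    s=dict(np.load(f"scene{n}.npz")); P=pts(s); g=cv2.cvtColor(s["img"],6); Z=P[...,2];X=P[...,0];Y=P[...,1]
    m=(s["z_map"]>0)&(abs(X-447)<30)&(abs(Y-48)<30)&(g<60)
    print(np.percentile(Z[m],[5,25,50,75,95]),m.sum())
    # beam top heights along tester axis
    u=(X-518)*np.cos(np.radians(12))-(Y-33.5)*np.sin(np.radians(12)); w=(X-518)*np.sin(np.radians(12))+(Y-33.5)*np.cos(np.radians(12))
    for a in range(-60,161,20):
        k=(s["z_map"]>0)&(abs(u-a)<10)&(abs(w)<7)&(Z>120)&(Z<250); print(a,k.sum(),np.percentile(Z[k],[50,80]) if k.sum() else None)
    for a in (-13,13):
        k=(s["z_map"]>0)&(abs(u)<18)&(abs(w-a)<5)&(Z>120)&(Z<250); print('cheek',a,k.sum(),np.percentile(Z[k],[10,50,80,95]) if k.sum() else None)
E
```

```text
[ 32.5 197.5 214.9 221.1 222.9] 173
-60 68 [193.9 213.8]
-40 50 [188.9 197.4]
-20 47 [186.1 194. ]
0 47 [188.5 192.5]
20 67 [176.7 188.7]
40 59 [178.2 186.9]
60 58 [174.7 185.1]
80 90 [164.3 180.4]
100 74 [166.4 177.8]
120 60 [169.5 175.9]
140 8 [175.4 175.9]
160 1 [173.9 173.9]
cheek -13 14 [124.6 144.1 161.7 191.5]
cheek 13 137 [126.7 151.3 171.5 176.6]
[ 33.5 216.7 287.7 332.7 529.1] 664
-60 93 [204.  227.5]
-40 54 [185.5 193. ]
-20 40 [187.6 190.9]
0 36 [185.3 189.3]
20 56 [176.6 185.5]
40 53 [175.2 185.2]
60 64 [174.  184.5]
80 80 [162.9 178.4]
100 67 [167.7 177.4]
120 58 [168.4 176.1]
140 6 [174.1 175. ]
160 2 [172.1 172.4]
cheek -13 11 [123.8 142.3 147.7 187.7]
cheek 13 142 [125.2 153.  172.5 176. ]
```

```bash
python3 - <<'E'
from h import *
s=dict(np.load("scene1.npz")); t=dict(np.load("top1.npz"));o=dict(np.load("scene0.npz"))
f=lambda i:cv2.resize(i,(390,390),interpolation=2)
cv2.imwrite("pics/k.png",np.hstack([f(s["img"][125:205,250:330]),f(o["img"][125:205,250:330])]))
print(proj(s,[446.5,47.7,187.5]),proj(s,[449,47.4,222]),proj(t,[446.5,47.7,187.5]))
E
```

```text
(np.float64(293.6337220820315), np.float64(178.69739312204305)) (np.float64(293.18280000414586), np.float64(168.74052428893205)) (np.float64(268.82218930122843), np.float64(230.11857598499182))
```

View pics/k.png

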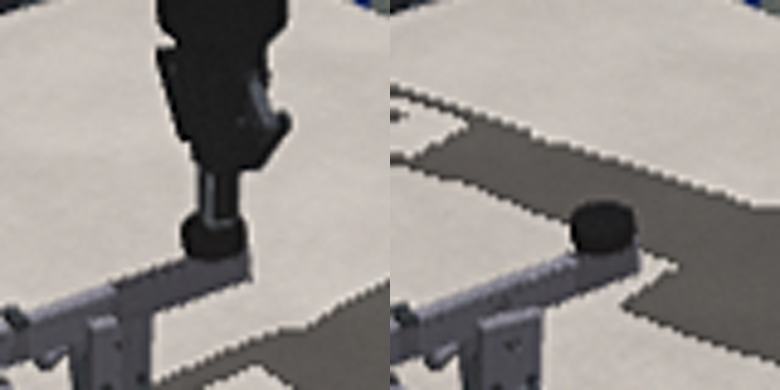

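```bash
python3 - <<'E'
from h import *
np.set_printoptions(precision=0,suppress=True,linewidth=200)
s=dict(np.load("scene1.npz")); P=pts(s); g=cv2.cvtColor(s["img"],6)
for v in range(150,186,2): print(v,[tuple(P[v,u].round().astype(int))+(g[v,u],) for u in (290,293,295,297)])
E
```

```text
150 [(np.int64(458), np.int64(42), np.int64(283), np.uint8(31)), (np.int64(465), np.int64(63), np.int64(293), np.uint8(33)), (np.int64(453), np.int64(58), np.int64(288), np.uint8(31)), (np.int64(448), np.int64(61), np.int64(288), np.uint8(30))]
152 [(np.int64(459), np.int64(43), np.int64(278), np.uint8(30)), (np.int64(460), np.int64(57), np.int64(283), np.uint8(30)), (np.int64(457), np.int64(62), np.int64(284), np.uint8(31)), (np.int64(452), np.int64(65), np.int64(284), np.uint8(31))]
154 [(np.int64(456), np.int64(40), np.int64(270), np.uint8(24)), (np.int64(459), np.int64(57), np.int64(277), np.uint8(30)), (np.int64(441), np.int64(44), np.int64(266), np.uint8(33)), (np.int64(464), np.int64(80), np.int64(287), np.uint8(29))]
156 [(np.int64(454), np.int64(38), np.int64(261), np.uint8(18)), (np.int64(459), np.int64(57), np.int64(270), np.uint8(29)), (np.int64(457), np.int64(63), np.int64(272), np.uint8(31)), (np.int64(467), np.int64(83), np.int64(283), np.uint8(31))]
158 [(np.int64(119), np.int64(-357), np.int64(-2), np.uint8(70)), (np.int64(458), np.int64(56), np.int64(263), np.uint8(
[... 2619 characters left out ...]
int64(193), np.uint8(70)), (np.int64(453), np.int64(52), np.int64(187), np.uint8(71)), (np.int64(446), np.int64(54), np.int64(186), np.uint8(72)), (np.int64(440), np.int64(56), np.int64(184), np.uint8(71))]
182 [(np.int64(463), np.int64(50), np.int64(183), np.uint8(68)), (np.int64(453), np.int64(53), np.int64(181), np.uint8(69)), (np.int64(447), np.int64(55), np.int64(179), np.uint8(67)), (np.int64(438), np.int64(54), np.int64(176), np.uint8(59))]
184 [(np.int64(463), np.int64(50), np.int64(176), np.uint8(67)), (np.int64(451), np.int64(50), np.int64(172), np.uint8(54)), (np.int64(244), np.int64(-177), np.int64(-5), np.uint8(117)), (np.int64(242), np.int64(-167), np.int64(-2), np.uint8(190))]
```

```bash
python3 - <<'E'
from h import *
np.set_printoptions(precision=0,suppress=True,linewidth=200)
s=dict(np.load("scene0.npz")); P=pts(s); g=cv2.cvtColor(s["img"],6)
m=(s["z_map"]>0)&(abs(P[...,0]-200)<70)&(abs(P[...,1]+565)<80)&(P[...,2]>150)
Q=P[m]; h,e=np.histogram(Q[:,2],bins=np.arange(150,420,10)); print(list(zip(e.astype(int),h)))
lo=Q[Q[:,2]<260]; print(lo[np.argsort(lo[:,2])][:40:2]); print(proj(s,[200,-565,199]))
E
```

```text
[(np.int64(150), np.int64(0)), (np.int64(160), np.int64(0)), (np.int64(170), np.int64(0)), (np.int64(180), np.int64(0)), (np.int64(190), np.int64(0)), (np.int64(200), np.int64(0)), (np.int64(210), np.int64(0)), (np.int64(220), np.int64(0)), (np.int64(230), np.int64(0)), (np.int64(240), np.int64(15)), (np.int64(250), np.int64(20)), (np.int64(260), np.int64(27)), (np.int64(270), np.int64(24)), (np.int64(280), np.int64(27)), (np.int64(290), np.int64(55)), (np.int64(300), np.int64(77)), (np.int64(310), np.int64(62)), (np.int64(320), np.int64(66)), (np.int64(330), np.int64(76)), (np.int64(340), np.int64(77)), (np.int64(350), np.int64(23)), (np.int64(360), np.int64(53)), (np.int64(370), np.int64(38)), (np.int64(380), np.int64(52)), (np.int64(390), np.int64(47)), (np.int64(400), np.int64(57))]
[[ 184. -520.  241.]
 [ 213. -603.  243.]
 [ 222. -606.  244.]
 [ 213. -611.  245.]
 [ 187. -516.  247.]
 [ 224. -594.  248.]
 [ 221. -607.  248.]
 [ 175. -518.  249.]
 [ 194. -520.  252.]
 [ 219. -602.  253.]
 [ 188. -507.  254.]
 [ 223. -603.  254.]
 [ 229. -601.  255.]
 [ 173. -520.  256.]
 [ 200. -504.  257.]
 [ 182. -507.  257.]
 [ 227. -604.  258.]
 [ 222. -612.  260.]]
(np.float64(245.1345415355053), np.float64(103.82255552125815))
```

The picture shows the fingertips on the knob top, with the knob only slightly lower. Depth puts the real shut fingertips about 28 mm above the reported TCP, and the open gripper at the start shows the same offset, so I'll correct for it and keep lowering.

{"op": "send_rows", "data": {"increments": [[0, 0, 1.5, 0, 0, 0], [0, 0, 1.5, 0, 0, 0], [0, 0, 1.5, 0, 0, 0], [0, 0, 1.5, 0, 0, 0], [0, 0, 1.5, 0, 0, 0]]}}

```text
time: 9.32
tool_pos: [446.5, 47.7, 180.0]
tcp_rot: [180.0, 0.0, -12.0]
ft_force: [-1.2, -0.7, 1.6]
finger_gap: 0.0
grip_force: 0.9
```

{"op": "send_rows", "data": {"increments": [[0, 0, 1.5, 0, 0, 0], [0, 0, 1.5, 0, 0, 0], [0, 0, 1.5, 0, 0, 0], [0, 0, 1.5, 0, 0, 0], [0, 0, 1, 0, 0, 0]]}}

```text
time: 9.95
tool_pos: [446.5, 47.7, 173.0]
tcp_rot: [-180.0, 0.0, -12.0]
ft_force: [-1.5, -0.2, 1.5]
finger_gap: 0.2
grip_force: 0.9
```

{"op": "send_rows", "data": {"increments": [[0, 0, 1, 0, 0, 0], [0, 0, 1, 0, 0, 0], [0, 0, 0.5, 0, 0, 0], [0, 0, 0.5, 0, 0, 0], [0, 0, 0.5, 0, 0, 0]]}}

```text
time: 10.58
tool_pos: [446.6, 47.8, 169.6]
tcp_rot: [-180.0, -0.0, -12.0]
ft_force: [-0.5, 0.3, 2.8]
finger_gap: -0.0
grip_force: 0.9
```

```bash
cat >> h.py <<'E'
def beam(s):
    P=pts(s); Z=P[...,2];X=P[...,0];Y=P[...,1];c,d=np.cos(np.radians(12)),np.sin(np.radians(12))
    u=(X-518)*c-(Y-33.5)*d; w=(X-518)*d+(Y-33.5)*c
    o=[]
    for a in (-30,0,30,60,90,120):
        k=(s["z_map"]>0)&(abs(u-a)<10)&(abs(w)<5)&(Z>150)&(Z<210); o.append(round(float(np.percentile(Z[k],80)),1))
    print("beam top",o)
E
python3 -c "
from h import *
beam(r.snapshot('scene'))
togo([449,47.4,163.5],[180,0,-12])"
```

```text
beam top [178.9, 177.8, 175.9, 176.9, 174.5, 172.8]
t 10.62 pos [446.6  47.7 169.5] rpy [-180.     -0.    -12.04] F [-1.  -0.1  1.5] gap -0.0 gf 0.9
shift [ 2.4 -0.2  6. ] turn [-0.     -0.0001 -0.0007]
```

{"op": "send_rows", "data": {"increments": [[0, 0, 0.5, 0, 0, 0], [0, 0, 0.5, 0, 0, 0], [0, 0, 0.5, 0, 0, 0], [0, 0, 0.5, 0, 0, 0], [0, 0, 0.5, 0, 0, 0]]}}

```text
time: 11.25
tool_pos: [446.5, 47.7, 167.1]
tcp_rot: [180.0, -0.0, -12.0]
ft_force: [-1.5, 1.1, 1.7]
finger_gap: 0.5
grip_force: 0.9
```

{"op": "send_rows", "data": {"increments": [[0, 0, 0.5, 0, 0, 0], [0, 0, 0.5, 0, 0, 0], [0, 0, 0.4, 0, 0, 0], [0, 0, 0, 0, 0, 0]]}}

```text
time: 11.75
tool_pos: [446.6, 47.7, 165.6]
tcp_rot: [180.0, -0.0, -12.0]
ft_force: [-0.2, -0.2, -0.1]
finger_gap: 0.3
grip_force: 0.4
```

{"op": "send_rows", "data": {"increments": [[0, 0, 0.4, 0, 0, 0], [0, 0, 0.4, 0, 0, 0], [0, 0, 0, 0, 0, 0]]}}

```text
time: 12.12
tool_pos: [446.6, 47.7, 164.8]
tcp_rot: [180.0, -0.0, -12.0]
ft_force: [-0.8, 0.1, 1.0]
finger_gap: -0.0
grip_force: 0.5
```

{"op": "send_rows", "data": {"increments": [[0, 0, 0.3, 0, 0, 0], [0, 0, 0.3, 0, 0, 0], [0, 0, 0, 0, 0, 0]]}}

```text
time: 12.5
tool_pos: [446.5, 47.7, 164.3]
tcp_rot: [180.0, -0.0, -12.0]
ft_force: [-1.6, 0.8, 1.4]
finger_gap: 0.1
grip_force: 0.6
```

{"op": "send_rows", "data": {"increments": [[0, 0, 0.3, 0, 0, 0], [0, 0, 0.3, 0, 0, 0], [0, 0, 0, 0, 0, 0]]}}

```text
time: 12.88
tool_pos: [446.5, 47.8, 163.6]
tcp_rot: [-180.0, 0.0, -12.0]
ft_force: [-1.3, 0.6, 0.7]
finger_gap: 0.3
grip_force: 0.6
```

{"op": "send_rows", "data": {"increments": [[0, 0, 0.3, 0, 0, 0], [0, 0, 0.3, 0, 0, 0], [0, 0, 0, 0, 0, 0]]}}

```text
time: 13.25
tool_pos: [446.6, 47.8, 163.1]
tcp_rot: [-180.0, -0.0, -12.0]
ft_force: [-0.6, 0.3, 0.9]
finger_gap: 0.0
grip_force: 0.6
```

```bash
python3 -c "
from h import *
beam(r.snapshot('scene'))
togo([449,47.4,163.5],[180,0,-12])"
```

```text
beam top [172.5, 174.0, 172.6, 173.2, 171.8, 171.5]
t 13.3 pos [446.6  47.7 163. ] rpy [-180.     -0.    -12.05] F [-1.   0.5  1.4] gap -0.0 gf 0.5
shift [ 2.4 -0.2 -0.5] turn [-0.     -0.0001 -0.0008]
```

{"op": "send_rows", "data": {"increments": [[0, 0, 0.4, 0, 0, 0], [0, 0, 0.4, 0, 0, 0], [0, 0, 0, 0, 0, 0]]}}

```text
time: 13.68
tool_pos: [446.6, 47.7, 162.2]
tcp_rot: [180.0, -0.0, -12.0]
ft_force: [-1.1, 0.3, 1.2]
finger_gap: 0.2
grip_force: 0.5
```

{"op": "send_rows", "data": {"increments": [[0, 0, 0.3, 0, 0, 0], [0, 0, 0.3, 0, 0, 0], [0, 0, 0, 0, 0, 0]]}}

```text
time: 14.05
tool_pos: [446.5, 47.7, 161.7]
tcp_rot: [180.0, -0.0, -12.0]
ft_force: [-0.4, 0.1, 1.3]
finger_gap: 0.1
grip_force: 0.6
```

{"op": "send_rows", "data": {"increments": [[0, 0, 0.3, 0, 0, 0], [0, 0, 0.3, 0, 0, 0], [0, 0, 0, 0, 0, 0]]}}

```text
time: 14.42
tool_pos: [446.5, 47.7, 161.0]
tcp_rot: [180.0, 0.0, -12.0]
ft_force: [-0.7, -1.3, 1.8]
finger_gap: 0.1
grip_force: 0.7
```

{"op": "send_rows", "data": {"increments": [[0, 0, 0.3, 0, 0, 0], [0, 0, 0.3, 0, 0, 0], [0, 0, 0, 0, 0, 0]]}}

```text
time: 14.8
tool_pos: [446.6, 47.7, 160.5]
tcp_rot: [-180.0, -0.0, -12.0]
ft_force: [0.4, 0.6, 1.6]
finger_gap: -0.6
grip_force: 0.6
```

{"op": "send_rows", "data": {"increments": [[0, 0, 0.3, 0, 0, 0], [0, 0, 0.3, 0, 0, 0], [0, 0, 0, 0, 0, 0]]}}

```text
time: 15.18
tool_pos: [446.6, 47.8, 160.2]
tcp_rot: [-180.0, -0.0, -12.0]
ft_force: [-3.3, 0.8, 4.5]
finger_gap: -0.1
grip_force: 2.5
```

```bash
python3 -c "
from h import *
s=r.snapshot('scene');beam(s)
cv2.imwrite('pics/s3.png',cv2.resize(s['img'][140:240,220:320],(600,600),interpolation=2))
togo([449,47.4,163.5],[180,0,-12])"
```

```text
beam top [171.1, 171.3, 171.9, 174.1, 171.5, 171.0]
t 15.22 pos [446.6  47.7 160.2] rpy [-1.800e+02 -1.000e-02 -1.204e+01] F [-3.  -0.5  5.8] gap -0.4 gf 2.7
shift [ 2.4 -0.2 -3.3] turn [-0.     -0.0001 -0.0007]
```

View pics/s3.png

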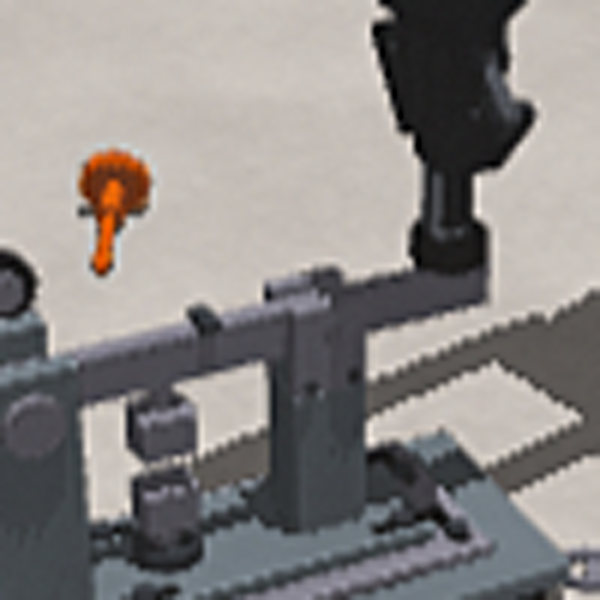

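The beam is level in the fork, and 5.8 N on the tool shows it rests on its stop (knob at crop 450,245). The known knob height also calibrates the tip as reported z + 31. I'll raise the tool and measure the pin more closely.

{"op": "send_rows", "data": {"increments": [[0, 0, -2, 0, 0, 0], [0, 0, -20, 0, 0, 0], [0, 0, -50, 0, 0, 0], [0, 30, -10, 0, 0, 0], [0, 30, 0, 0, 0, 0]], "grip": 0.2}}

```text
time: 15.85
tool_pos: [434.8, -11.6, 243.4]
tcp_rot: [-180.0, -0.2, -12.0]
ft_force: [-0.5, -0.8, -0.8]
finger_gap: 34.0
grip_force: 0.0
```

```bash
python3 - <<'E'
from h import *
np.set_printoptions(precision=1,suppress=True,linewidth=200)
s=dict(np.load("top0.npz")); g=cv2.cvtColor(s["img"],6).astype(np.float32)
sc=r.snapshot("scene"); gs=cv2.cvtColor(sc["img"],6).astype(np.float32); np.savez("scene2.npz",**sc)
beam(sc)
a=np.radians(-12); ex=np.array([np.cos(a),np.sin(a),0]); ey=np.array([-np.sin(a),np.cos(a),0])
c=np.array([523,-267.5,0])
def prof(s,g,p0,d,ts):
    q=np.array([proj(s,p0+d*t) for t in ts],np.float32); return cv2.remap(g,q[None,:,0],q[None,:,1],1)[0].astype(int)
ts=np.arange(-80,41,2.5)
print("along y z=64"); print(list(zip(ts,prof(s,g,c+[0,0,64],ey,ts))))
ts=np.arange(-35,36,2.5)
print("across at head z=42");print(list(zip(ts,prof(s,g,c+[0,0,42],ex,ts))))
for y in (-20,-60,-75):
    ts=np.arange(-14,15,1.5); print("across",y,list(zip(ts,prof(s,g,c+ey*y+[0,0,46],ex,ts))))
# scene: back face of the head at plane y=c+7 : z profile & x profile
E
```

```text
beam top [171.7, 171.4, 170.7, 173.9, 171.5, 172.4]
along y z=64
[(np.float64(-80.0), np.int64(135)), (np.float64(-77.5), np.int64(120)), (np.float64(-75.0), np.int64(118)), (np.float64(-72.5), np.int64(121)), (np.float64(-70.0), np.int64(121)), (np.float64(-67.5), np.int64(115)), (np.float64(-65.0), np.int64(112)), (np.float64(-62.5), np.int64(113)), (np.float64(-60.0), np.int64(116)), (np.float64(-57.5), np.int64(117)), (np.float64(-55.0), np.int64(117)), (np.float64(-52.5), np.int64(114)), (np.float64(-50.0), np.int64(113)), (np.float64(-47.5), np.int64(112)), (np.float64(-45.0), np.int64(115)), (np.float64(-42.5), np.int64(118)), (np.float64(-40.0), np.int64(119)), (np.float64(-37.5), np.int64(118)), (np.float64(-35.0), np.int64(116)), (np.float64(-32.5), np.int64(117)), (np.float64(-30.0), np.int64(118)), (np.float64(-27.5), np.int64(119)), (np.float64(-25.0), np.int64(124)), (np.float64(-22.5), np.int64(124)), (np.float64(-20.0), np.int64(123)), (np.float64(-17.5), np.int64(123)), (np.float64(-15.0), np.int64(123)), (np.float64(-12.5), np.int64(125)), (np.float64(-10.0), np.int
[... 3125 characters left out ...]
75 [(np.float64(-14.0), np.int64(128)), (np.float64(-12.5), np.int64(126)), (np.float64(-11.0), np.int64(126)), (np.float64(-9.5), np.int64(124)), (np.float64(-8.0), np.int64(122)), (np.float64(-6.5), np.int64(119)), (np.float64(-5.0), np.int64(114)), (np.float64(-3.5), np.int64(108)), (np.float64(-2.0), np.int64(106)), (np.float64(-0.5), np.int64(108)), (np.float64(1.0), np.int64(113)), (np.float64(2.5), np.int64(120)), (np.float64(4.0), np.int64(123)), (np.float64(5.5), np.int64(124)), (np.float64(7.0), np.int64(122)), (np.float64(8.5), np.int64(120)), (np.float64(10.0), np.int64(119)), (np.float64(11.5), np.int64(120)), (np.float64(13.0), np.int64(122)), (np.float64(14.5), np.int64(123))]
```

```bash
python3 -c "
from h import *
togo([527.3,-266.4,110],[180,0,-12])"
```

```text
t 15.9 pos [433.8 -14.4 242.5] rpy [ 1.7988e+02 -9.0000e-02 -1.2070e+01] F [ 0.2 -3.1 -0.9] gap 34.0 gf 0.0
shift [143.9 226.6 133.3] turn [ 0.0022 -0.0016 -0.0012]
```

{"op": "send_rows", "data": {"increments": [[28.8, 45.3, 0, 0, 0, 0], [28.8, 45.3, 0, 0, 0, 0], [28.8, 45.3, 0, 0, 0, 0], [28.8, 45.3, 0, 0, 0, 0], [28.8, 45.3, 0, 0, 0, 0]], "grip": 0.31}}

```text
time: 16.52
tool_pos: [528.1, -264.3, 241.4]
tcp_rot: [-180.0, 0.0, -12.1]
ft_force: [0.4, 0.1, 1.2]
finger_gap: 29.4
grip_force: 0.0
```

{"op": "send_rows", "data": {"increments": [[0, 0, 45, 0, 0, 0], [0, 0, 50, 0, 0, 0], [0, 0, 50, 0, 0, 0], [0, 0, 28, 0, 0, 0], [0, 0, 0, 0, 0, 0]]}}

```text
time: 17.15
tool_pos: [525.2, -261.0, 65.3]
tcp_rot: [-179.9, 0.4, -12.0]
ft_force: [-0.1, 0.2, -0.1]
finger_gap: 29.3
grip_force: 0.0
```

```bash
python3 -c "
from h import *
togo([527.3,-266.4,19.5],[180,0,-12])
s=r.snapshot('scene')
print(proj(s,[523,-267.5,42]))
cv2.imwrite('pics/s4.png',cv2.resize(s['img'][125:215,195:285],(600,600),interpolation=2)); np.savez('scene3.npz',**s)"
```

```text
t 17.15 pos [ 525.2 -261.    65.3] rpy [-179.88    0.35  -12.05] F [-0.1  0.2 -0.1] gap 29.3 gf 0.0
shift [ 3.4  4.9 45.8] turn [-0.0021  0.0061 -0.0008]
(np.float64(220.24855043145206), np.float64(186.81961247683762))
```

View pics/s4.png

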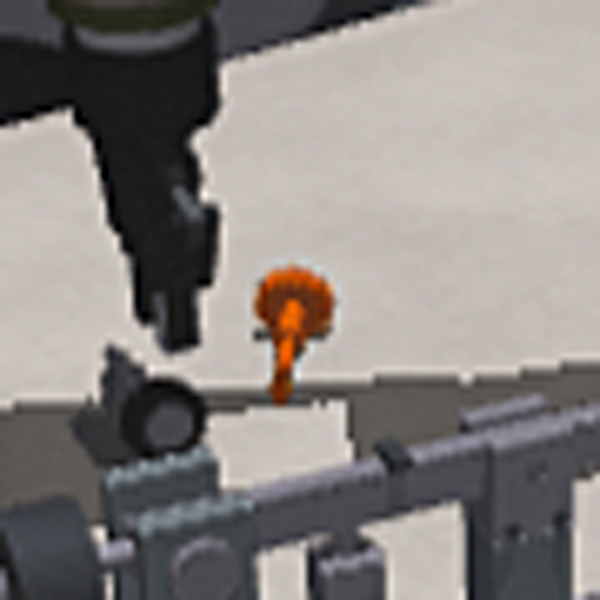

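The fingers hover over the pin's head: back finger around crop (180,345), button around (172,425). I'll check the lateral alignment numerically from this view.

```bash
python3 - <<'E'
from h import *
np.set_printoptions(precision=1,suppress=True,linewidth=200)
a=np.radians(-12); ex=np.array([np.cos(a),np.sin(a),0]); ey=np.array([-np.sin(a),np.cos(a),0]); c=np.array([523,-267.5,0])
for f in ("scene0","scene2","scene3"):
    s=dict(np.load(f+".npz")); g=cv2.cvtColor(s["img"],6)
    m=(g<55).astype(np.uint8); w=np.zeros_like(m); w[180:197,211:228]=m[180:197,211:228]
    h,_=cv2.findContours(w,cv2.RETR_EXTERNAL,cv2.CHAIN_APPROX_NONE); h=max(h,key=cv2.contourArea); e=cv2.fitEllipse(h)
    p=ray(s,*e[0],42)-[0,0,42]-c
    b=np.zeros_like(m); b[184:194,215:226]=((g>=60))[184:194,215:226]; 
    # button: bright comp within the ellipse
    em=np.zeros_like(m); cv2.ellipse(em,(e[0],(e[1][0]*.75,e[1][1]*.75),e[2]),1,-1); q=np.argwhere((g>55)&(em>0)).mean(0)[::-1]
    pb=ray(s,*q,42)-[0,0,42]-c
    print(f,"head",e,p@ex,p@ey,"button",q,pb@ex,pb@ey)
P=pts(s); m=(abs(P[...,0]-526)<45)&(abs(P[...,1]+258)<45)&(P[...,2]>85)&(P[...,2]<125); Q=P[m]
S=r.sense()["tool_pos"]; d=Q-c; print("tips ex",np.percentile(d@ex,[5,50,95]),"ey",np.percentile(d@ey,[5,50,95]),"zmin",np.percentile(Q[:,2],[1,5]),"tcp",(S-c)@ex,(S-c)@ey)
E
```

```text
scene0 head ((217.9879913330078, 187.40164184570312), (11.03566837310791, 14.049206733703613), 98.92401885986328) 8.721013449961104 0.30347796695015744 button [220.  188.2] 4.110068979060926 8.533669492513255
scene2 head ((218.606689453125, 187.56007385253906), (10.989495277404785, 12.496943473815918), 69.96305084228516) 7.100216123564622 2.3618086017850555 button [220.  188.2] 4.110068979060926 8.533669492513255
scene3 head ((217.1629180908203, 187.2682647705078), (14.220376014709473, 14.68388843536377), 100.702392578125) 11.071281857722884 -1.9190427070981049 button [218.7 188. ] 7.964940460725258 5.618026886841382
tips ex [-8.2  4.8 11. ] ey [-10.2  29.6  36.2] zmin [95.3 97.1] tcp 2.6196573791820303 6.171609707627155
```

{"op": "send_rows", "data": {"increments": [[3, 5, 15, -0.002, 0.006, 0], [0, 0, 0, 0, 0, 0], [0, 0, 0, 0, 0, 0]]}}

```text
time: 17.58
tool_pos: [529.8, -268.3, 54.6]
tcp_rot: [179.9, -0.4, -12.1]
ft_force: [-0.1, -0.8, 0.5]
finger_gap: 29.4
grip_force: 0.0
```

```bash
python3 -c "
from h import *
togo([527.3,-266.4,19.5],[180,0,-12])"
```

```text
t 17.57 pos [ 529.8 -268.3   54.6] rpy [179.87  -0.4  -12.05] F [-0.1 -0.8  0.5] gap 29.4 gf 0.0
shift [-3.1 -1.4 35.1] turn [ 0.0023 -0.0069 -0.0009]
```

{"op": "send_rows", "data": {"increments": [[-3, -1.4, 14, 0.002, -0.007, 0], [0, 0, 10, 0, 0, 0], [0, 0, 0, 0, 0, 0], [0, 0, 0, 0, 0, 0]]}}

```text
time: 18.08
tool_pos: [526.9, -266.0, 29.8]
tcp_rot: [-180.0, 0.1, -12.0]
ft_force: [-0.4, 0.8, -0.8]
finger_gap: 29.6
grip_force: 0.0
```

```bash
python3 -c "
from h import *
togo([527.3,-266.4,19.5],[180,0,-12])"
```

```text
t 18.07 pos [ 526.9 -266.    29.8] rpy [-1.7999e+02  7.0000e-02 -1.2040e+01] F [-0.4  0.8 -0.8] gap 29.6 gf 0.0
shift [ 0.5  0.3 10.3] turn [-0.0001  0.0012 -0.0008]
```

Descend and watch the force, then close.

{"op": "send_rows", "data": {"increments": [[0.4, 0.3, 4, 0, 0.001, 0], [0, 0, 3, 0, 0, 0], [0, 0, 2, 0, 0, 0], [0, 0, 1, 0, 0, 0], [0, 0, 0, 0, 0, 0]]}}

```text
time: 18.7
tool_pos: [527.2, -266.4, 19.8]
tcp_rot: [-180.0, 0.0, -12.0]
ft_force: [0.3, 0.6, -0.4]
finger_gap: 29.3
grip_force: 0.0
```

{"op": "send_rows", "data": {"increments": [[0, 0, 0, 0, 0, 0], [0, 0, 0, 0, 0, 0]]}}

```text
time: 18.95
tool_pos: [527.3, -266.5, 20.0]
tcp_rot: [180.0, -0.0, -12.0]
ft_force: [0.4, 0.1, -0.1]
finger_gap: 29.2
grip_force: 0.0
```

{"op": "send_rows", "data": {"increments": [[0, 0, 0, 0, 0, 0], [0, 0, 0, 0, 0, 0], [0, 0, 0, 0, 0, 0], [0, 0, 0, 0, 0, 0]], "grip": 1, "grip_force": 30}}

```text
time: 19.45
tool_pos: [527.3, -266.6, 20.0]
tcp_rot: [180.0, -0.0, -12.0]
ft_force: [0.7, 0.3, 1.1]
finger_gap: 13.1
grip_force: 33.8
```

Gap 13.1 mm is less than the 15 mm expected for head plus pressed button, so the tips may be above the button. I'll open, feel downward for the neck, and grip again.

{"op": "send_rows", "data": {"increments": [[0, 0, 0, 0, 0, 0], [0, 0, 0, 0, 0, 0], [0, 0, 0, 0, 0, 0]], "grip": 0.31}}

```text
time: 19.82
tool_pos: [527.1, -266.4, 19.8]
tcp_rot: [-180.0, 0.0, -12.0]
ft_force: [-0.1, -0.0, 0.9]
finger_gap: 29.5
grip_force: 0.0
```

{"op": "send_rows", "data": {"increments": [[0, 0, 0.5, 0, 0, 0], [0, 0, 0.5, 0, 0, 0], [0, 0, 0, 0, 0, 0]]}}

```text
time: 20.2
tool_pos: [527.2, -266.4, 18.8]
tcp_rot: [-180.0, 0.0, -12.0]
ft_force: [-0.9, 0.3, 0.3]
finger_gap: 29.3
grip_force: 0.0
```

{"op": "send_rows", "data": {"increments": [[0, 0, 0.5, 0, 0, 0], [0, 0, 0.5, 0, 0, 0], [0, 0, 0, 0, 0, 0]]}}

```text
time: 20.58
tool_pos: [527.3, -266.5, 17.9]
tcp_rot: [180.0, -0.0, -12.0]
ft_force: [0.4, 0.2, 0.8]
finger_gap: 29.7
grip_force: 0.3
```

{"op": "send_rows", "data": {"increments": [[0, 0, 0.5, 0, 0, 0], [0, 0, 0.5, 0, 0, 0], [0, 0, 0, 0, 0, 0]]}}

```text
time: 20.95
tool_pos: [527.5, -266.6, 17.6]
tcp_rot: [180.0, -0.0, -12.0]
ft_force: [-2.8, 1.6, 6.8]
finger_gap: 29.4
grip_force: 3.2
```

{"op": "send_rows", "data": {"increments": [[0, 0, 0.5, 0, 0, 0], [0, 0, 0, 0, 0, 0]]}}

```text
time: 21.2
tool_pos: [527.6, -266.6, 17.5]
tcp_rot: [180.0, -0.0, -12.0]
ft_force: [-3.0, 2.4, 8.8]
finger_gap: 29.7
grip_force: 4.5
```

{"op": "send_rows", "data": {"increments": [[0, 0, -1, 0, 0, 0], [0, 0, -1, 0, 0, 0], [0, 0, 0, 0, 0, 0]]}}

```text
time: 21.58
tool_pos: [527.1, -266.4, 18.1]
tcp_rot: [-180.0, 0.0, -12.0]
ft_force: [0.3, 0.1, -0.0]
finger_gap: 29.4
grip_force: 0.0
```

{"op": "send_rows", "data": {"increments": [[0, 0, 0, 0, 0, 0], [0, 0, 0, 0, 0, 0], [0, 0, 0, 0, 0, 0], [0, 0, 0, 0, 0, 0]], "grip": 1, "grip_force": 30}}

```text
time: 22.08
tool_pos: [527.2, -266.5, 18.3]
tcp_rot: [180.0, -0.0, -12.0]
ft_force: [0.5, -1.0, -0.7]
finger_gap: 13.5
grip_force: 32.9
```

```bash
python3 -c "
from h import *
for i in range(5):
  r.snapshot('top') if i<3 else r.snapshot('scene'); togo([527.3,-266.4,19],[180,0,-12])" | grep pos
```

```text
t 22.12 pos [ 527.2 -266.5   18.3] rpy [180.    -0.   -12.04] F [ 0.4 -1.5  0.4] gap 13.2 gf 32.9
t 22.18 pos [ 527.2 -266.5   18.4] rpy [180.    -0.   -12.04] F [ 0.7 -0.7  0.7] gap 13.4 gf 32.9
t 22.23 pos [ 527.2 -266.5   18.3] rpy [180.    -0.   -12.04] F [ 0.  -1.1 -0.1] gap 13.8 gf 32.9
t 22.27 pos [ 527.2 -266.5   18.3] rpy [180.    -0.   -12.04] F [ 0.9 -1.1  0.5] gap 13.7 gf 32.9
t 22.32 pos [ 527.2 -266.5   18.4] rpy [180.    -0.   -12.04] F [ 1.1 -0.1 -0.7] gap 13.5 gf 32.9
```

{"op": "send_rows", "data": {"increments": [[0, 0, -5, 0, 0, 0], [0, 0, -15, 0, 0, 0], [0, 0, -25, 0, 0, 0], [0, 0, -25, 0, 0, 0], [0, 0, -25, 0, 0, 0]]}}

```text
time: 22.95
tool_pos: [527.4, -266.4, 115.4]
tcp_rot: [180.0, -0.0, -12.0]
ft_force: [-0.5, 0.0, -1.7]
finger_gap: 13.2
grip_force: 32.4
```

{"op": "send_rows", "data": {"increments": [[0, 0, -30, 0, 0, 0], [0, 0, -30, 0, 0, 0], [0, 0, -25, 0, 0, 0], [0, 0, -20, 0, 0, 0], [0, 0, 0, 0, 0, 0]]}}

```text
time: 23.58
tool_pos: [528.3, -267.1, 221.0]
tcp_rot: [179.9, -0.2, -12.0]
ft_force: [0.0, -0.0, -1.9]
finger_gap: 13.5
grip_force: 32.5
```

{"op": "send_rows", "data": {"increments": [[-3, -15, 0, 0, 0, 0], [-6, -35, 0, 0, 0, 0], [-6, -35, 0, 0, 0, 0], [-6, -35, 0, 0, 0, 0], [-6, -35, 0, 0, 0, 0]]}}

```text
time: 24.2
tool_pos: [532.0, -106.8, 216.5]
tcp_rot: [-180.0, 0.2, -12.0]
ft_force: [0.7, 0.3, -1.1]
finger_gap: 13.3
grip_force: 32.5
```

{"op": "send_rows", "data": {"increments": [[-6, -35, 0, 0, 0, 0], [-6, -35, 0, 0, 0, 0], [-6, -35, 0, 0, 0, 0], [-6, -35, 0, 0, 0, 0], [-6, -35, 0, 0, 0, 0]]}}

```text
time: 24.82
tool_pos: [538.8, 70.2, 216.5]
tcp_rot: [180.0, 0.2, -12.0]
ft_force: [0.3, -0.1, -0.8]
finger_gap: 13.4
grip_force: 32.5
```

{"op": "send_rows", "data": {"increments": [[-6, -35, 0, 0, 0, 0], [-6, -32, 0, 0, 0, 0], [-2, -20, 0, 0, 0, 0], [0, 0, 0, 0, 0, 0], [0, 0, 0, 0, 0, 0]]}}

```text
time: 25.45
tool_pos: [544.6, 155.6, 217.9]
tcp_rot: [180.0, 0.0, -12.1]
ft_force: [0.2, -0.2, -1.3]
finger_gap: 13.1
grip_force: 32.4
```

```bash
python3 -c "
from h import *
togo([544,155.7,160],[180,0,-12])
s=r.snapshot('scene');t=r.snapshot('top');np.savez('scene4.npz',**s);np.savez('top4.npz',**t)
u,v=map(int,proj(s,[544,150,240])); a,b=map(int,proj(t,[530,110,240]));print(u,v,a,b)
f=lambda i:cv2.resize(i,(395,395),interpolation=2)
cv2.imwrite('pics/p.png',np.hstack([f(s['img'][v-40:v+60,u-50:u+50]),f(t['img'][b-45:b+45,a-45:a+45])]))"
```

```text
t 25.45 pos [544.6 155.6 217.9] rpy [ 1.7995e+02  4.0000e-02 -1.2050e+01] F [ 0.2 -0.2 -1.3] gap 13.1 gf 32.4
shift [-0.5 -0.1 57.9] turn [ 0.0008  0.0007 -0.0009]
290 187 243 195
```

View pics/p.png

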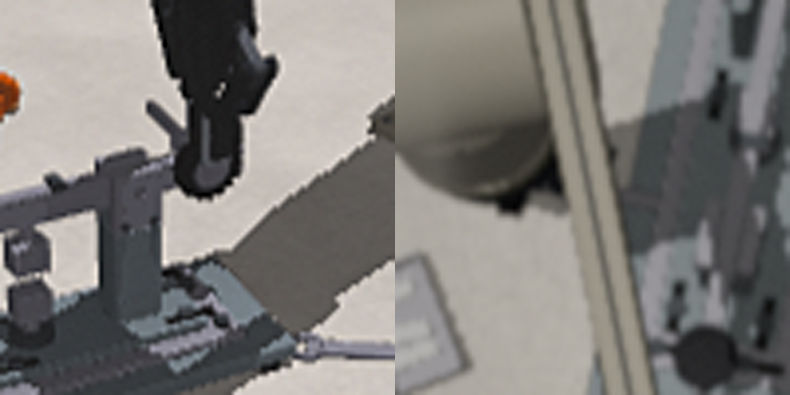

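The pin is held, head disc at crop (207,165) and nose running up-left to (153,104). I'll measure its tilt and the fork hole's position numerically.

```bash
python3 - <<'E'
from h import *
np.set_printoptions(precision=2,suppress=True,linewidth=220)
a=np.radians(-12); ex=np.array([np.cos(a),np.sin(a),0]); ey=np.array([-np.sin(a),np.cos(a),0])
F=np.array([518,33.5,160])
for n in("scene0","scene2"):
    s=dict(np.load(n+".npz")); g=cv2.cvtColor(s["img"],6); p=proj(s,F+18*ey); print(n,p)
    u,v=map(round,p); print(u-8,v-9); print(g[v-9:v+8,u-8:u+9])
s=dict(np.load("scene4.npz")); P=pts(s); g=cv2.cvtColor(s["img"],6).astype(int); T=np.array([544.6,155.6,217.9])
# expected pixels: head centre, collar, nose with axis z=T+23.7
for nm,y in(("head",-.5),("collar",-35.5),("nose",-86.5)): print(nm,proj(s,T+[0,0,23.7]+y*ey))
D=P-T; EX,EY,Z=D@ex,D@ey,D[...,2]
m=(s["z_map"]>0)&(EY<-38)&(EY>-95)&(abs(EX)<20)&(abs(Z-24)<20)&(P[...,2]>215); print("pin pts",m.sum())
if m.sum()>10:
    vv,uu=np.nonzero(m); print("uv",np.c_[uu,vv][:60].T); print("ex fit",np.polyfit(EY[m],EX[m],1),"z fit",np.polyfit(EY[m],Z[m],1),EX[m].mean(),Z[m].mean(),EY[m].min(),EY[m].max())
E
```

```text
scene0 (np.float64(274.7222336661487), np.float64(195.0413508348882))
267 186
[[ 88  82  82  62  76  72  61  65  75  76  75  75  75  72  72  69  65]
 [ 69  72  75  71  72  65  61  60  73  73  69  69  77  65  62  66 111]
 [ 76  74  75  74  63  56  58  76  83  95  96 128 130 120 112 183 191]
 [ 75  74  73  70  82 118 119 126 130 132 134 146 119 117 136 210 203]
 [ 78  99 100 125 128 142 141 142 131 118 104  93  81  79 142 204 193]
 [ 73 105 137 145 127 114 105  96  84  82  67  70  70  66 146 203 193]
 [ 68  68 104  99  86  74  76  71  70  72  73  77  72  73 145 201 194]
 [ 67  51  72  72  70  70  75  76  75  76  77  79  72  75 143 203 195]
 [ 65  52  71  77  75  76  77  75  68  66  77  77  73  74 143 202 196]
 [ 62  54  73  79  75  75  62  49  63  60  77  75  71  80 168 201 195]
 [ 64  54  72  79  73  75  70  50  66  87  76  76  70  82 179 201 190]
 [ 52  56  74  77  75  75  78  72  73  78  75  76  70  81 176 199 193]
 [ 43  56  72  77  75  75  75  76  77  72  75  76  72  79 175 196 192]
 [ 50  57  74  78  76  76  74  76  77  74  75  76  70  81 175 195 191]
 [ 53  53  73  76  74  74  7
[... 1413 characters left out ...]
  78  76  78  77  77  78  76  77  45  38  77 179 200 192]]
head (np.float64(292.0612758189626), np.float64(187.67794137855182))
collar (np.float64(285.98600128896925), np.float64(181.79853361780818))
nose (np.float64(277.6257259567705), np.float64(173.70779345003226))
pin pts 37
uv [[278 277 278 279 280 277 278 279 280 281 278 279 280 281 282 279 280 281 282 279 280 281 282 283 280 281 282 283 284 281 282 283 284 285 282 283 283]
 [172 173 173 173 173 174 174 174 174 174 175 175 175 175 175 176 176 176 176 177 177 177 177 177 178 178 178 178 178 179 179 179 179 179 180 180 181]]
ex fit [0.03 4.05] z fit [-0.04 25.1 ] 2.3776294641004183 27.82503885332896 -84.26050733143701 -42.638056002568504
```

{"op": "send_rows", "data": {"increments": [[0, 0, 15, 0, 0, 0], [0, 0, 25, 0, 0, 0], [0, 0, 25, 0, 0, 0], [0, 0, 16, 0, 0, 0], [0, 0, 0, 0, 0, 0]]}}

```text
time: 26.18
tool_pos: [543.5, 155.6, 135.3]
tcp_rot: [179.9, 0.2, -12.1]
ft_force: [0.0, 0.4, -0.1]
finger_gap: 13.6
grip_force: 32.4
```

{"op": "send_rows", "data": {"increments": [[0, 5, 0, 0, 0, 0], [0, 7, 0, 0, 0, 0], [0, 0, 0, 0, 0, 0], [0, 0, 0, 0, 0, 0]]}}

```text
time: 26.68
tool_pos: [542.6, 144.4, 137.9]
tcp_rot: [-180.0, -0.0, -12.1]
ft_force: [-0.8, 0.4, -1.5]
finger_gap: 13.4
grip_force: 32.5
```

```bash
cat > chk.py <<'E'
from h import *
np.set_printoptions(precision=2,suppress=True,linewidth=220)
a=np.radians(-12); ex=np.array([np.cos(a),np.sin(a),0]); ey=np.array([-np.sin(a),np.cos(a),0]); F=np.array([518,33.5,160])
S=r.sense(); T=S["tool_pos"]; d=T-F
print("TCP rel fork ex %.1f ey %.1f axis z rel %.1f"%(d@ex,d@ey,T[2]+23.7-160))
togo(F+ex*0+ey*(d@ey)+[0,0,-23.7],[180,0,-12])
s=r.snapshot("scene");t=r.snapshot("top");np.savez("s5.npz",**s);np.savez("t5.npz",**t)
E
cat > chk2.py <<'E'
from chk import *
for s,n in((s,"scene"),(t,"top")):
    g=cv2.cvtColor(s["img"],6); p=proj(s,T+[0,0,23.7]-86.5*ey); c=proj(s,T+[0,0,23.7]-35.5*ey); print(n,"nose",p,"collar",c,"hole",proj(s,F+18*ey))
    u,v=map(round,((p[0]+c[0])/2,(p[1]+c[1])/2)); print(u-13,v-10); print(g[v-10:v+11,u-13:u+14])
E
python3 chk2.py
```

```text
TCP rel fork ex 1.0 ey 113.6 axis z rel 1.6
t 26.68 pos [542.6 144.4 137.9] rpy [-179.98   -0.04  -12.06] F [-0.8  0.4 -1.5] gap 13.4 gf 32.5
shift [-1.   0.   1.6] turn [-0. -0. -0.]
scene nose (np.float64(275.78386205787257), np.float64(196.116591569981)) collar (np.float64(283.70576901058416), np.float64(204.57070594782354)) hole (np.float64(274.7222336661487), np.float64(195.0413508348882))
267 190
[[ 65  63  65  65  64  63  62  69 119 101 113  99  89  63  17  22  25  26  30  28  28  29  29  28  27  30  27]
 [ 65  60  64  63  66  66  67  77  95  89  71  74  77  71  68  68  29  26  29  27  28  28  29  27  28  25  28]
 [ 66  56  68  70  67  70  70  79  75  78  75  80  82  79  83  83  29  24  27  31  30  28  29  28  26  23  23]
 [ 66  55  68  73  69  70  72  81  78  79  80  78  79  79  78  76  37  25  29  28  28  28  29  27  21  26  92]
 [ 66  56  70  72  70  70  71  76  72  77  80  79  78  75  71  65  40  17  24  29  29  29  27  26  61 204 157]
 [ 67  57  68  73  70  69  71  70  63  66  72  81  77  79 128 143 188   0  18  24  30  27  25  24  46 153 102]
 [ 66  55  69  70  70  69  6
[... 3490 characters left out ...]
  67  67  67  67  66  86 126 133]
 [102 103  98 107 135 142 142 132  98 118 138 143 137 102  70  72  77  77  75  69  68  75  77  77  95 135 139]
 [102 103 100 107 134 141 141 134  99 107 135 142 138 114  74  71  79  85  82  82  85 101 105 104 116 143 142]
 [103 103 101 109 133 141 142 136 105 103 134 142 140 124  78  73  94 112 108 110 112 122 125 122 127 146 147]
 [103 103 102 109 129 141 142 138 112  99 133 142 141 128  83  88 123 136 126 126 126 129 128 124 126 144 149]
 [102 103 104 107 120 138 142 140 122  97 129 141 142 132  93 108 140 143 131 128 129 129 127 122 117 133 140]
 [101 103 103 102 109 137 142 142 129  95 123 140 142 134 105 115 143 145 131 127 129 129 128 122 103 104 110]]
```

The scene view shows the shank line passing through the hole at about (274.7,195), consistent with a small correction of x −1, z +1.6. I'll correct, then advance.

{"op": "send_rows", "data": {"increments": [[-1, 0, 1.6, 0, 0, 0], [0, 0, 0, 0, 0, 0], [0, 0, 0, 0, 0, 0]]}}

```text
time: 27.15
tool_pos: [541.2, 144.7, 135.7]
tcp_rot: [180.0, 0.0, -12.0]
ft_force: [0.8, 0.2, -2.5]
finger_gap: 13.8
grip_force: 32.5
```

```bash
python3 chk.py
```

```text
TCP rel fork ex -0.4 ey 113.6 axis z rel -0.6
t 27.15 pos [541.2 144.7 135.7] rpy [180.     0.01 -12.04] F [ 0.8  0.2 -2.5] gap 13.8 gf 32.5
shift [ 0.4 -0.  -0.6] turn [ 0.  0. -0.]
```

{"op": "send_rows", "data": {"increments": [[0.3, 3, -0.4, 0, 0, 0], [0, 3, 0, 0, 0, 0], [0, 2, 0, 0, 0, 0], [0, 2, 0, 0, 0, 0], [0, 0, 0, 0, 0, 0]]}}

```text
time: 27.88
tool_pos: [539.5, 134.7, 136.2]
tcp_rot: [-180.0, -0.0, -12.1]
ft_force: [-0.7, -0.2, -1.4]
finger_gap: 13.3
grip_force: 32.5
```

{"op": "send_rows", "data": {"increments": [[0, 1.5, 0, 0, 0, 0], [0, 1.5, 0, 0, 0, 0], [0, 0, 0, 0, 0, 0]]}}

```text
time: 28.25
tool_pos: [539.3, 133.4, 136.6]
tcp_rot: [-179.8, -0.0, -12.0]
ft_force: [0.7, 7.5, -1.9]
finger_gap: 13.6
grip_force: 32.1
```

```bash
python3 chk.py
```

```text
TCP rel fork ex 0.0 ey 102.2 axis z rel 0.3
t 28.25 pos [539.3 133.4 136.6] rpy [-179.84   -0.03  -12.01] F [ 0.7  7.5 -1.9] gap 13.6 gf 32.1
shift [-0.   0.   0.3] turn [-0. -0. -0.]
```

```bash
python3 - <<'E'
from h import *
np.set_printoptions(precision=2,suppress=True,linewidth=220)
a=np.radians(-12); ex=np.array([np.cos(a),np.sin(a),0]); ey=np.array([-np.sin(a),np.cos(a),0]); F=np.array([518,33.5,160]); T=r.sense()["tool_pos"]
S=dict(np.load("s5.npz")); B=dict(np.load("scene2.npz")); g=cv2.cvtColor(S["img"],6).astype(int)
d=np.abs(S["img"].astype(int)-B["img"]).max(2)
n=proj(S,T+[0,0,23.7]-86.5*ey);c=proj(S,T+[0,0,23.7]-35.5*ey);print("scene nose",n,"collar",c)
u,v=map(round,n); print(u-4,v-6);print(d[v-6:v+14,u-4:u+14]);print(g[v-6:v+14,u-4:u+14])
# cheek edges in the scene: outer +y cheek face; fit of its corners
for q,nm in((F+18*ey+20*ex+[0,0,16],"top+x"),(F+18*ey-20*ex+[0,0,16],"top-x"),(F-18*ey+20*ex+[0,0,16],"far+x"),(F-18*ey-20*ex+[0,0,16],"far-x")): print(nm,proj(S,q))
print(262,180);print(cv2.cvtColor(B["img"],6)[180:204,262:292])
t=dict(np.load("t5.npz")); gt=cv2.cvtColor(t["img"],6).astype(int)
n=proj(t,T+[0,0,23.7]-86.5*ey);c=proj(t,T+[0,0,23.7]-35.5*ey);print("top nose",n,"collar",c)
u,v=map(round,n); print(u-16,v-9);print(gt[v-9:v+10,u-16:u+8])
z=dict(np.load("top0.npz"));g0=cv2.cvtColor(z["img"],6).astype(int);print(g0[v-9:v+10,u-16:u+8])
E
```

```text
scene nose (np.float64(274.3754517477478), np.float64(194.597611241449)) collar (np.float64(282.18726763436484), np.float64(202.93372336807963))
270 189
[[ 68  69  83  71   2  15  11  11  11  48  88  44  48  40  49  51  48  49]
 [ 81  81  83  81  45  33   8   6   3   9  16  21  55  50  51  54  52  50]
 [ 84  69  56  42  36  21   7   2   4   5   6  16  58  51  49  54  55  51]
 [ 32  19   6   9   3   1   4   3   1   2   5   3  62  55  50  53  52  50]
 [  2   3   2   5  12  11   4   3   1   1   3   1  46  55  52  48  51  66]
 [  7   8   8   8  11   6   5   2   3   3   1   3  17  69  51  53  42  67]
 [  9   7   8   4   5   4   3  12   2   3   2  53  72  13  56  63  55  66]
 [ 10   8   7  14   1   1  27  14  10   2  10  98 126   6  69  62  57  50]
 [  5   9   9  12   6  12  15  10  16   9   9 109 134   7  66  50  64 162]
 [  8   6   7  10   8   9  11  11  14  17   7 118 146   9 175 154 148 182]
 [  7   7   6   8  10   5   3  18  14  12  14   3  46  95 194 176 166 146]
 [  9   7   9   7   9   8   2  15  18  10  22  92  59 108 185 177 162 124]
 [  7   7   7   7   9   8   4   4  16   6  19 1
[... 8513 characters left out ...]
5 116]
 [126 127 124 128 140 143 143 143 139 133 127 125 125 125 129 143 145 141 125 117 122 125 124 110]
 [126 126 124 126 145 146 145 141 133 133 127 126 125 122 126 142 146 139 119 118 123 123 121 104]
 [126 126 123 122 142 146 146 139 127 128 128 126 125 120 123 141 146 138 109 110 117 119 118  97]
 [127 126 125 124 140 146 145 139 127 125 125 126 125 118 115 130 136 131 103 110 118 124 124  96]
 [127 128 128 133 142 144 145 141 128 125 126 126 126 118 101 102 108 110 105 119 126 130 128  98]
 [128 127 130 142 146 146 144 140 132 126 126 126 127 121  98  74  65  83 115 125 127 127 117  91]
 [128 126 127 146 148 146 143 135 133 127 124 125 125 124 108  70  47  76 123 128 127 123 101  71]]
```

Contact on the cheek with no side force means the flat nose is missing the hole by a little. Depth hints that the nose sits slightly high, so I'll back off and average depth over several frames to check.

{"op": "send_rows", "data": {"increments": [[0, -3, 0, 0, 0, 0], [0, 0, 0, 0, 0, 0]]}}

```text
time: 28.6
tool_pos: [539.5, 134.7, 136.1]
tcp_rot: [180.0, 0.0, -12.0]
ft_force: [-0.1, -0.7, -1.5]
finger_gap: 13.5
grip_force: 32.5
```

```bash
cat > av.py <<'E'
from h import *
np.set_printoptions(precision=2,suppress=True,linewidth=220)
a=np.radians(-12); ex=np.array([np.cos(a),np.sin(a),0]); ey=np.array([-np.sin(a),np.cos(a),0]); F=np.array([518,33.5,160])
for k in range(1): r.snapshot("scene")
sn=[r.snapshot("scene") for k in range(12)]; s=sn[0]; s["z_map"]=np.median([q["z_map"] for q in sn],0); im=np.mean([q["img"] for q in sn],0); s["img"]=im.astype(np.uint8); np.savez("av.npz",**s)
T=r.sense()["tool_pos"]; print(T,r.sense()["ft_force"]); P=pts(s); D=P-T; EX,EY,Z=D@ex,D@ey,D[...,2]
m=(EY<-42)&(EY>-88)&(abs(EX-1)<12)&(abs(Z-26)<12)
vv,uu=np.nonzero(m)
for e in range(-86,-40,6):
    k=m&(abs(EY-e)<3)
    if k.sum(): print(e,k.sum(),"ex %.1f z %.1f zmax %.1f exmin %.1f max %.1f"%(np.median(EX[k]),np.median(Z[k]),Z[k].max(),EX[k].min(),EX[k].max()))
# cheek +y face: points
W=P-F; k=(abs(W@ey-18)<5)&(abs(W@ex)<30)&(abs(W[...,2])<14); print("cheek face ey",np.median((W@ey)[k]),"ex range",np.percentile((W@ex)[k],[1,99]))
k=(abs(W@ex)<25)&(abs(W[...,2]-16)<5)&(abs(W@ey)<25); print("top z",np.median(W[...,2][k]),np.percentile((W@ex)[k],[2,98]),np.percentile((W@ey)[k],[2,98]))
E
python3 av.py
```

```text
[539.53 134.84 136.19] [ 0.38 -0.11 -1.23]
-86 34 ex 5.0 z 29.3 zmax 36.5 exmin -8.6 max 12.0
-80 4 ex 3.0 z 29.1 zmax 31.1 exmin -0.7 max 5.3
-74 5 ex 3.5 z 29.9 zmax 30.6 exmin -1.2 max 5.3
-68 5 ex 3.7 z 29.7 zmax 30.6 exmin -2.0 max 5.2
-62 5 ex 3.0 z 29.4 zmax 30.7 exmin -2.3 max 5.2
-56 5 ex 3.2 z 29.0 zmax 30.2 exmin -2.8 max 4.9
-50 4 ex 2.1 z 28.9 zmax 29.8 exmin 0.3 max 3.7
-44 3 ex 3.7 z 27.9 zmax 29.3 exmin -0.3 max 5.3
cheek face ey 16.613222401980995 ex range [-18.69  19.44]
top z 14.847989764903389 [-19.07  22.38] [-18.05  17.43]
```

Averaged depth shows the pin nose-up by about 2.5°, roughly 3 mm high at the tip. I'll pitch the tool to level it.

{"op": "send_rows", "data": {"increments": [[0, -3, 0, 0.02, 0, 0], [0, -2, 0, 0.02, 0, 0], [0, 0, 0, 0, 0, 0]]}}

```text
time: 29.62
tool_pos: [540.5, 139.4, 136.2]
tcp_rot: [-177.7, 0.0, -12.1]
ft_force: [-0.0, -0.6, -1.6]
finger_gap: 13.1
grip_force: 32.5
```

```bash
python3 av.py; python3 chk.py
```

```text
[540.59 139.75 136.22] [ 0.42  0.33 -0.98]
-86 2 ex -0.0 z 26.8 zmax 27.2 exmin -1.0 max 1.0
-80 5 ex 3.8 z 26.8 zmax 27.7 exmin -1.0 max 5.1
-74 5 ex 4.0 z 27.1 zmax 27.7 exmin -1.4 max 5.4
-68 4 ex 2.3 z 26.8 zmax 27.1 exmin -2.0 max 4.4
-62 5 ex 4.5 z 25.3 zmax 26.7 exmin -2.0 max 5.3
-56 5 ex 1.8 z 26.6 zmax 28.3 exmin -2.2 max 4.2
-50 3 ex 2.5 z 26.2 zmax 28.0 exmin 1.2 max 4.8
-44 4 ex 3.6 z 26.2 zmax 27.3 exmin -1.9 max 5.3
cheek face ey 16.71723308993269 ex range [-18.25  18.61]
top z 14.610103278209067 [-17.94  19.98] [-19.43  17.02]
TCP rel fork ex 0.0 ey 108.6 axis z rel -0.1
t 30.27 pos [540.6 139.8 136.2] rpy [-177.71   -0.    -12.04] F [ 0.4  0.3 -1. ] gap 13.5 gf 32.5
shift [-0.  -0.  -0.1] turn [-0.04 -0.   -0.  ]
```

{"op": "send_rows", "data": {"increments": [[0, 2.5, -0.1, 0, 0, 0], [0, 2, -0.1, 0, 0, 0], [0, 1.5, -0.05, 0, 0, 0], [0, 1, -0.05, 0, 0, 0], [0, 0, 0, 0, 0, 0]]}}

```text
time: 31.0
tool_pos: [539.1, 132.8, 136.2]
tcp_rot: [-177.7, -0.0, -12.1]
ft_force: [0.5, -0.2, -0.3]
finger_gap: 13.1
grip_force: 32.5
```

{"op": "send_rows", "data": {"increments": [[0, 1, -0.05, 0, 0, 0], [0, 1, -0.05, 0, 0, 0], [0, 0, 0, 0, 0, 0]]}}

```text
time: 31.38
tool_pos: [538.6, 130.9, 136.2]
tcp_rot: [-177.7, 0.0, -12.0]
ft_force: [-0.7, -0.1, -1.1]
finger_gap: 13.6
grip_force: 32.5
```

```bash
python3 chk.py
```

```text
TCP rel fork ex -0.1 ey 99.6 axis z rel -0.1
t 31.38 pos [538.6 130.9 136.2] rpy [-177.71    0.01  -12.04] F [-0.7 -0.1 -1.1] gap 13.6 gf 32.5
shift [ 0.1 -0.  -0.1] turn [-0.04  0.   -0.  ]
```

Past the face with no force, so the nose is in the hole. Continuing.

{"op": "send_rows", "data": {"increments": [[0, 1, -0.04, 0, 0, 0], [0, 1, -0.04, 0, 0, 0], [0, 1, -0.04, 0, 0, 0], [0, 0, 0, 0, 0, 0]]}}

```text
time: 31.98
tool_pos: [538.0, 127.9, 136.2]
tcp_rot: [-177.7, 0.0, -12.1]
ft_force: [-0.9, -0.1, -1.0]
finger_gap: 13.5
grip_force: 32.4
```

{"op": "send_rows", "data": {"increments": [[0, 1, -0.04, 0, 0, 0], [0, 1, -0.04, 0, 0, 0], [0, 1, -0.04, 0, 0, 0], [0, 0, 0, 0, 0, 0]]}}

```text
time: 32.48
tool_pos: [537.4, 124.9, 136.2]
tcp_rot: [-177.7, 0.0, -12.1]
ft_force: [-0.7, 0.8, -1.1]
finger_gap: 13.5
grip_force: 32.4
```

```bash
python3 chk.py
```

```text
TCP rel fork ex -0.1 ey 93.4 axis z rel -0.1
t 32.48 pos [537.4 124.9 136.2] rpy [-177.72    0.01  -12.05] F [-0.7  0.8 -1.1] gap 13.5 gf 32.4
shift [ 0.1 -0.  -0.1] turn [-0.04  0.   -0.  ]
```

{"op": "send_rows", "data": {"increments": [[0, 1, -0.04, 0, 0, 0], [0, 1, -0.04, 0, 0, 0], [0, 0, 0, 0, 0, 0]]}}

```text
time: 32.95
tool_pos: [537.0, 123.0, 136.2]
tcp_rot: [-177.7, 0.0, -12.1]
ft_force: [-2.2, -0.0, -0.7]
finger_gap: 13.1
grip_force: 32.4
```

{"op": "send_rows", "data": {"increments": [[0, 1, -0.04, 0, 0, 0], [0, 1, -0.04, 0, 0, 0], [0, 0, 0, 0, 0, 0]]}}

```text
time: 33.33
tool_pos: [536.6, 121.0, 136.2]
tcp_rot: [-177.7, 0.0, -12.0]
ft_force: [-1.0, 0.2, -1.1]
finger_gap: 13.1
grip_force: 32.5
```

```bash
python3 chk.py
```

```text
TCP rel fork ex -0.0 ey 89.4 axis z rel -0.1
t 33.33 pos [536.6 121.  136.2] rpy [-177.72    0.    -12.05] F [-1.   0.2 -1.1] gap 13.1 gf 32.5
shift [ 0.  -0.  -0.1] turn [-0.04  0.   -0.  ]
```

{"op": "send_rows", "data": {"increments": [[0, 1, -0.04, 0, 0, 0], [0, 1, -0.04, 0, 0, 0], [0, 1, -0.04, 0, 0, 0], [0, 0, 0, 0, 0, 0]]}}

```text
time: 33.92
tool_pos: [535.9, 118.1, 136.2]
tcp_rot: [-177.7, 0.0, -12.0]
ft_force: [-1.3, 1.3, -1.1]
finger_gap: 13.4
grip_force: 32.0
```

{"op": "send_rows", "data": {"increments": [[0, 1, -0.04, 0, 0, 0], [0, 1, -0.04, 0, 0, 0], [0, 1, -0.04, 0, 0, 0], [0, 0, 0, 0, 0, 0]]}}

```text
time: 34.42
tool_pos: [535.3, 115.1, 136.2]
tcp_rot: [-177.7, 0.0, -12.0]
ft_force: [-1.1, 1.0, -1.6]
finger_gap: 13.5
grip_force: 31.8
```

```bash
python3 chk.py
```

```text
TCP rel fork ex -0.1 ey 83.4 axis z rel -0.1
t 34.42 pos [535.3 115.1 136.2] rpy [-177.72    0.01  -12.05] F [-1.1  1.  -1.6] gap 13.5 gf 31.8
shift [ 0.1 -0.  -0.1] turn [-0.04  0.   -0.  ]
```

Nose is well into the beam with about 1 N. Continuing.

{"op": "send_rows", "data": {"increments": [[0, 1.3, -0.05, 0, 0, 0], [0, 1.3, -0.05, 0, 0, 0], [0, 1.3, -0.05, 0, 0, 0], [0, 1.3, -0.05, 0, 0, 0], [0, 0, 0, 0, 0, 0]]}}

```text
time: 35.15
tool_pos: [534.2, 109.9, 136.2]
tcp_rot: [-177.7, 0.0, -12.1]
ft_force: [-1.4, 1.2, -1.7]
finger_gap: 13.2
grip_force: 31.7
```

{"op": "send_rows", "data": {"increments": [[0, 1.3, -0.05, 0, 0, 0], [0, 1.3, -0.05, 0, 0, 0], [0, 1.3, -0.05, 0, 0, 0], [0, 0, 0, 0, 0, 0]]}}

```text
time: 35.65
tool_pos: [533.4, 106.2, 136.2]
tcp_rot: [-177.7, 0.0, -12.1]
ft_force: [-2.4, 1.9, -0.6]
finger_gap: 13.0
grip_force: 31.8
```

```bash
python3 chk.py
```

```text
TCP rel fork ex -0.1 ey 74.3 axis z rel -0.1
t 35.65 pos [533.4 106.2 136.2] rpy [-177.71    0.    -12.05] F [-2.4  1.9 -0.6] gap 13.0 gf 31.8
shift [ 0.1 -0.  -0.1] turn [-0.04  0.   -0.  ]
```

{"op": "send_rows", "data": {"increments": [[0, 1.3, -0.05, 0, 0, 0], [0, 1.3, -0.05, 0, 0, 0], [0, 1.3, -0.05, 0, 0, 0], [0, 1.3, -0.05, 0, 0, 0], [0, 0, 0, 0, 0, 0]]}}

```text
time: 36.38
tool_pos: [532.3, 101.1, 136.3]
tcp_rot: [-177.7, -0.0, -12.1]
ft_force: [-3.0, 2.8, -1.2]
finger_gap: 13.5
grip_force: 31.9
```

{"op": "send_rows", "data": {"increments": [[0, 1.3, -0.05, 0, 0, 0], [0, 1.3, -0.05, 0, 0, 0], [0, 1.3, -0.05, 0, 0, 0], [0, 1.3, -0.05, 0, 0, 0], [0, 0, 0, 0, 0, 0]]}}

```text
time: 37.0
tool_pos: [531.2, 96.0, 136.2]
tcp_rot: [-177.7, 0.0, -12.1]
ft_force: [-3.8, 3.5, 0.1]
finger_gap: 13.1
grip_force: 32.1
```

```bash
python3 chk.py
```

```text
TCP rel fork ex -0.1 ey 63.8 axis z rel -0.1
t 37.0 pos [531.2  96.  136.2] rpy [-177.72    0.01  -12.05] F [-3.8  3.5  0.1] gap 13.1 gf 32.1
shift [ 0.1 -0.  -0.1] turn [-0.04  0.   -0.  ]
```

{"op": "send_rows", "data": {"increments": [[-0.2, 1.2, -0.05, 0, 0, 0], [-0.2, 1.2, -0.05, 0, 0, 0], [0, 1.2, -0.05, 0, 0, 0], [0, 1.2, -0.05, 0, 0, 0], [0, 0, 0, 0, 0, 0]]}}

```text
time: 37.72
tool_pos: [529.9, 91.2, 136.3]
tcp_rot: [-177.7, -0.0, -12.1]
ft_force: [-1.6, 0.8, -0.9]
finger_gap: 13.3
grip_force: 32.1
```

{"op": "send_rows", "data": {"increments": [[0, 1, -0.04, 0, 0, 0], [0, 1, -0.04, 0, 0, 0], [0, 0, 0, 0, 0, 0]]}}

```text
time: 38.1
tool_pos: [529.5, 89.5, 136.3]
tcp_rot: [-177.7, -0.0, -12.0]
ft_force: [-1.7, 2.0, -1.4]
finger_gap: 13.2
grip_force: 32.1
```

```bash
python3 chk.py
```

```text
TCP rel fork ex -0.4 ey 57.1 axis z rel -0.0
t 38.1 pos [529.5  89.5 136.3] rpy [-177.72   -0.01  -12.04] F [-1.7  2.  -1.4] gap 13.2 gf 32.1
shift [ 0.4 -0.  -0. ] turn [-0.04 -0.   -0.  ]
```

{"op": "send_rows", "data": {"increments": [[0, 0.8, -0.03, 0, 0, 0], [0, 0.8, -0.03, 0, 0, 0], [0, 0, 0, 0, 0, 0]]}}

```text
time: 38.58
tool_pos: [529.1, 88.0, 136.2]
tcp_rot: [-177.7, -0.0, -12.0]
ft_force: [-1.7, 2.3, -0.8]
finger_gap: 13.3
grip_force: 32.2
```

{"op": "send_rows", "data": {"increments": [[0, 0.5, -0.02, 0, 0, 0], [0, 0.5, -0.02, 0, 0, 0], [0, 0, 0, 0, 0, 0]]}}

```text
time: 38.95
tool_pos: [528.9, 87.0, 136.3]
tcp_rot: [-177.7, -0.0, -12.0]
ft_force: [-1.7, 2.3, -0.1]
finger_gap: 13.2
grip_force: 32.2
```

{"op": "send_rows", "data": {"increments": [[0, 0.5, -0.02, 0, 0, 0], [0, 0.3, -0.01, 0, 0, 0], [0, 0, 0, 0, 0, 0]]}}

```text
time: 39.33
tool_pos: [528.8, 86.2, 136.3]
tcp_rot: [-177.7, -0.0, -12.0]
ft_force: [-1.1, 2.0, -0.7]
finger_gap: 13.5
grip_force: 32.3
```

{"op": "send_rows", "data": {"increments": [[0, 0.5, -0.02, 0, 0, 0], [0, 0.3, -0.01, 0, 0, 0], [0, 0, 0, 0, 0, 0]]}}

```text
time: 39.7
tool_pos: [528.6, 85.5, 136.2]
tcp_rot: [-177.7, -0.0, -12.0]
ft_force: [-0.8, 2.8, -0.0]
finger_gap: 13.8
grip_force: 32.3
```

{"op": "send_rows", "data": {"increments": [[0, 0.4, -0.02, 0, 0, 0], [0, 0.2, -0.01, 0, 0, 0], [0, 0, 0, 0, 0, 0]]}}

```text
time: 40.08
tool_pos: [528.6, 85.4, 136.3]
tcp_rot: [-177.7, -0.0, -12.0]
ft_force: [-0.6, 4.7, 1.0]
finger_gap: 13.4
grip_force: 32.0
```

{"op": "send_rows", "data": {"increments": [[0, 0.4, -0.02, 0, 0, 0], [0, 0.3, -0.01, 0, 0, 0], [0, 0, 0, 0, 0, 0]]}}

```text
time: 40.45
tool_pos: [528.6, 85.3, 136.5]
tcp_rot: [-177.6, -0.0, -12.0]
ft_force: [-0.8, 8.1, -0.5]
finger_gap: 13.2
grip_force: 31.7
```

```bash
python3 chk.py
```

```text
TCP rel fork ex -0.4 ey 52.9 axis z rel 0.2
t 40.45 pos [528.6  85.3 136.5] rpy [-177.6    -0.02  -12.02] F [-0.8  8.1 -0.5] gap 13.2 gf 31.7
shift [0.4 0.  0.2] turn [-0.04 -0.   -0.  ]
```

Collar seated (8 N, no further travel). Releasing.

{"op": "send_rows", "data": {"increments": [[0, 0, 0, 0, 0, 0], [0, 0, 0, 0, 0, 0], [0, 0, 0, 0, 0, 0], [0, 0, 0, 0, 0, 0]], "grip": 0.36}}

```text
time: 41.05
tool_pos: [528.5, 84.2, 136.4]
tcp_rot: [-177.7, -0.0, -12.0]
ft_force: [0.2, 3.5, 1.4]
finger_gap: 27.3
grip_force: 1.7
```

{"op": "send_rows", "data": {"increments": [[0, 0, -3, 0, 0, 0], [0, 0, -5, 0, 0, 0], [0, 0, -10, 0, 0, 0], [0, 0, -20, 0, 0, 0], [0, 0, -30, 0, 0, 0]]}}

```text
time: 41.68
tool_pos: [527.4, 81.2, 205.4]
tcp_rot: [-177.7, 0.0, -12.1]
ft_force: [0.7, 0.7, 0.5]
finger_gap: 27.4
grip_force: 0.0
```

{"op": "send_rows", "data": {"increments": [[0, 0, -40, 0, 0, 0], [0, -50, -20, 0, 0, 0], [0, -50, 0, 0, 0, 0], [0, -50, 0, 0, 0, 0], [0, 0, 0, 0, 0, 0]]}}

```text
time: 42.3
tool_pos: [558.7, 228.8, 271.6]
tcp_rot: [-177.6, -0.1, -11.8]
ft_force: [-0.2, -0.2, -0.3]
finger_gap: 27.3
grip_force: 0.0
```

```bash
python3 - <<'E'
from h import *
np.set_printoptions(precision=2,suppress=True)
a=np.radians(-12); ex=np.array([np.cos(a),np.sin(a),0]); ey=np.array([-np.sin(a),np.cos(a),0]); F=np.array([518,33.5,160])
s=r.snapshot("scene");t=r.snapshot("top")
z=np.median([r.snapshot("scene")["z_map"] for _ in range(8)],0); s["z_map"]=z; P=pts(s)-F; E=P@ex;Y=P@ey;Z=P[...,2]; g=cv2.cvtColor(s["img"],6)
m=(abs(E)<26)&(abs(Z)<26)&(Y>35)&(Y<90); b=m&(g<45); st=m&(g>55)&(np.hypot(E,Z)<12)
print("black",b.sum(),np.percentile(Y[b],[5,50,95]),"button",st.sum(),np.median(Y[st]),Y[st],"cheek",np.median(Y[(abs(Y-18)<5)&(abs(E)<20)&(abs(Z)<14)]))
beam(s)
f=lambda i,p:cv2.resize(i[round(p[1])-30:round(p[1])+30,round(p[0])-30:round(p[0])+30],(395,395),interpolation=2)
cv2.imwrite("pics/end.png",np.hstack([f(s["img"],proj(s,F+40*ey)),f(t["img"],proj(t,F+40*ey))]))
E
```

```text
black 120 [48.07 58.41 59.89] button 47 64.37647685323786 [60.84 61.99 61.41 59.31 61.91 64.84 65.09 65.45 64.01 62.8  66.41 64.96
 64.15 64.17 64.35 63.26 60.96 64.43 63.97 64.75 65.07 64.9  64.33 64.88
 62.47 64.94 64.1  64.4  65.42 64.72 64.29 65.57 61.51 64.42 64.68 65.84
 64.08 64.09 64.58 65.91 64.38 64.05 64.23 63.96 65.97 64.86 64.45] cheek 16.931555088389935
beam top [170.9, 171.5, 171.3, 173.6, 171.4, 171.6]
```

View pics/end.png

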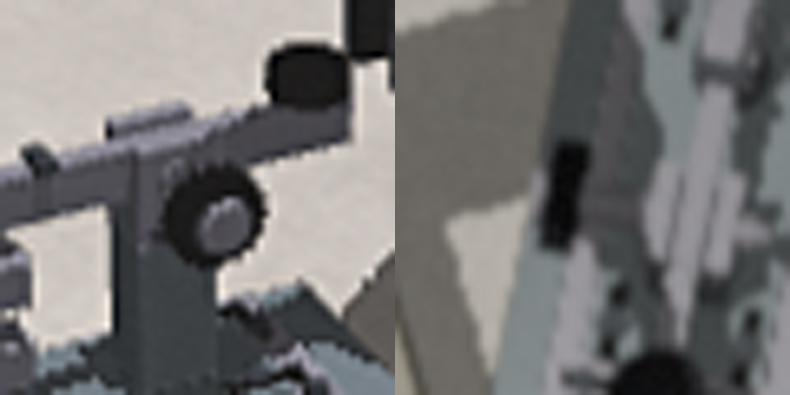

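The head back face sits about 42 mm from the cheek, so the collar is home. The button is about 6 mm proud, so it has sprung out, and the nose shows past the far cheek (crop 750,230). The gripper is clear, so I'm handing in.

```bash
python3 -c "
from bench import r
print(r.hand_in())"
```

```text
the job is handed in; nothing more can be done
None
```

The job is handed in: the beam was lowered gently onto its rest, and the pin is through the fork and beam with its collar home and its button sprung back out, so it is locked; the real fingertips sat about 31 mm above the reported TCP, which I corrected for.

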